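Load and start the bench shaker

TASK

Get the bench shaker ready and running: first slide its black speed fader fully home to the zero end, then stand every amber jar with a blue cap upright in the clamp channel on the shaker's top and let go of it. Next turn the red handwheel clockwise until the jaw's red pointer stands in the green band, and last slide the speed fader to the yellow mark. The jars must finish upright between jaw and fence; leave everything else on the bench where it is.

Things in the scene. Friction and masses are not known exactly. Their poses are not given: they have to be found in the camera images.
- shaker: Fixed bench shaker, beige, 300 (x) x 420 (y) x 50 mm high. Origin: centre of its underside, at bench level; x from the control side to the rear, flat top at z = 50 mm. Clamp channel on top between movable jaw (30 mm high, face at x = 10 mm + jaw joint value) and the fixed rear fence (32 mm high, face at x = 120 mm); end stops as high at y = -150 and 150 mm (x 60 to 132 mm).
- channel (a point): Middle of the row of jar places on the shaker's top (shaker x = 85 mm, y = 0, z = 50 mm), axes as the shaker's. Four flush white discs, 64 mm across, lie at y = -105, -35, 35 and 105 mm from it; they show handy places, but anywhere in the channel will do.
- green_band (a point): Middle of the 6 mm wide green band on the white scale at the right-hand (-y) end of the channel, on the shaker's top; the jaw's red pointer moves over it along shaker x.
- jaw (a joint): Travel of the clamp jaw towards the rear fence in m, 0 = fully open (110 mm gap), driven by the handwheel (0.00629 m per rad of wheel). Its red pointer stands at the middle of the green band at 0.044, within the band from 0.041 to 0.047.
- wheel (a joint): Angle of the red handwheel in rad, grows clockwise seen from above, 0 to 8.2; it stays where it is left. 7.0 rad brings the jaw's pointer to the middle of the green band.
- wheel_grip (a point): Point on the vertical axis of the red handwheel at gripping height, 113 mm above the bench. The wheel lies flat at shaker x = -80, y = 145 mm: rim 122 mm over all, rim top 88 mm above the bench. Across its hub stands a red grip bar 70 mm long (along the point's x axis, turns with the wheel), 16 mm wide, its top 116 mm above the bench.
- fader (a joint): Position of the black speed fader along its track in m, 0 = zero end (stop, towards the shaker's -y end), 0.12 = other end.
- fader_top (a point): Centre of the top of the black speed fader grip: a block 28 mm (x) x 20 mm (y, the sliding direction) x 40 mm high with a white line across its top, which is 104.5 mm above the bench. It slides along the shaker's y axis on a dark track 14 mm high at shaker x = -105 mm; at joint value 0 it is at shaker y = -130 mm.
- mark: Small yellow marker, 16 mm high, between the fader's track and the clamp channel (shaker x = -72 mm); its narrow tip points at the track. Origin under its middle on the shaker's top; its y axis is the sliding direction. The fader is on the mark when its white line has the same y as the origin.
- jar1: Loose amber jar with blue cap to be loaded, a plain cylinder 62 mm in diameter and 72 mm tall, about 250 g, bottom-heavy. Origin: centre of its underside, z axis up along the jar. May be absent (None).
- jar2: Loose amber jar with blue cap to be loaded, a plain cylinder 62 mm in diameter and 72 mm tall, about 250 g, bottom-heavy. Origin: centre of its underside, z axis up along the jar. May be absent (None).
- jar3: Loose amber jar with blue cap to be loaded, a plain cylinder 62 mm in diameter and 72 mm tall, about 250 g, bottom-heavy. Origin: centre of its underside, z axis up along the jar. May be absent (None).
- jar4: Loose amber jar with blue cap to be loaded, a plain cylinder 62 mm in diameter and 72 mm tall, about 250 g, bottom-heavy. Origin: centre of its underside, z axis up along the jar. May be absent (None).
- white_cap_jar: Bystander: clear jar with white cap, 62 mm in diameter, 72 mm tall; origin: centre of its underside. Not to be loaded.
- cutter: Bystander: yellow box cutter lying flat, 150 x 24 x 15 mm, long axis x; origin: centre of its underside.
- tape_roll: Bystander: roll of clear tape lying flat, 84 mm in diameter, 24 mm high; origin: centre of its underside.
- amber_bottle: Bystander: amber bottle with black cap, 72 mm in diameter, 170 mm tall; origin: centre of its underside.
- white_bottle: Bystander: white bottle, 64 mm in diameter, 150 mm tall; origin: centre of its underside.
- beaker: Bystander: glass beaker, 90 mm in diameter, 110 mm tall; origin: centre of its underside.
- sprayer: Bystander: spray bottle with black head, 68 mm in diameter, 161 mm tall; origin: centre of its underside.
- dish: Bystander: shallow amber glass dish, 100 mm in diameter, 30 mm high; origin: centre of its underside.
Not all that is in view belongs to the job. What is shaped like the jar4 but pink is not meant.

How it is judged:
By the outcome, as a careful person would: the job done as asked, in the order asked, and still so for the second after the job is handed in, with the robot touching nothing.
Of jar1, jar2, jar3, jar4 only 2 to 4 are there at a start; the rules pass over those that are not, and their reading is None.
At some moment in a run one of jar1, jar2, jar3, jar4 may be knocked a few centimetres aside while the robot is not near it.
It also fails if it takes over 210 s, if anything falls off the work surface, if the arm or the gripper's body presses on something with over 40 N, if the wrist force passes 120 N, or if a joint passes its speed limit or range.

ROBOT

A 6-joint arm with a two-finger parallel gripper is mounted at the origin on the work surface. World frame = base frame: x ahead of the robot, y to its left, z up, the work surface at z = 0. Lengths are in m, angles in degrees, forces in N, time in s.
With the tool pointing down it reaches from about 0.375 to 0.9 m from the base axis. Payload 3.1 kg.
Tool frame: the origin (TCP) lies at the very end of the fingers, on their centre line; the grasp point (between the pads) lies 19 mm behind it (bot.tcp_to_grasp is the distance from the TCP to the grasp point, in m); z points along the fingers, y is the line along which they close (so a half turn about z gives the same grasp; the last joint's range is limited). The gripper opens to 87 mm and grips with 3 to 60 N. Pads are 19 mm wide; open, the fingers measure 117 mm over their backs; the gripper's body (75 mm by 190 mm) begins 51 mm behind the grasp point.
Start: joints at [60.247, 30.224, 82.088, -0, 67.689, -10.227], TCP at [0.209, 0.589, 0.223] pointing down, gripper open.
Joint ranges: [-176.69, 176.69], [-43.24, 126.21], [12.49, 139.97], [-82, 262], [0, 151.66], [-163.58, 163.58]. Speed limits (degrees/s): [159.86, 159.86, 180, 180, 180, 180].

INTERFACE

Orientations are given as a 3x3 rotation matrix whose columns are the frame's x, y, z axes.
In Python, from rig import telemetry, capture, camera_info, job, bot gives the robot as it stands. The module is installed in compiled form; this text tells all that it offers.
- The arm moves only by the tool carry_out, never from a script. Its argument "deltas" is a list that holds one entry, the list of rows, each a list of 7 numbers: the shift along the tool's x, y, z scaled (see below), then the turn, a rotation vector about the tool's x, y, z scaled (see below), then the closure, from -1 (fully open) to 1 (shut). In form: [[[dx, dy, dz, ax, ay, az, claw], ...]]. A call has exactly 10 rows; each row is the pose to reach, as a shift and turn from the pose commanded when the call began, along the tool's axes at that moment, turning the shorter way round; what a row does not reach only later rows make up. The controller multiplies each number of a shift by 15 cm and each number of a turn by 360 degrees. A row lasts 1/12 s, in which the tool goes at most 41.7 mm and 7.16 degrees, less where a joint would pass 70% of its speed; a pose out of reach is approached as far as the arm can. A call with a number of a shift or a turn outside -1 to 1 is refused whole. A call with a gripper value outside its range is refused whole. The fingers move at their own pace and stop on an object; the grip force is fixed at half the most. Time passes only in rows, so rows that repeat a pose let the fingers close, or fill a call up. It gives the time, the measured TCP pose, the force, the opening and the grip force at its end, in the units of the state.
- telemetry.read_state(): the state, without advancing time (a new reading comes with each control period).
- capture(name): name is "scene" or "top" or "wrist"; returns the picture (480x640x3 uint8, red, green, blue); there is no depth.
- camera_info(name): a dict with "mtx" (3x3 intrinsics, pixels), "cam_to_world" (4x4, takes a point from camera to world coordinates); the wrist camera has in their place "T_tool_cam" (4x4, takes a point from camera to tool coordinates, whose origin is the TCP and whose axes are the flange's). Camera axes: x right, y down, z forward; pixel columns grow to the right and rows downward; lengths in m; the calibration is good to about 2 mm. The wrist camera is an equidistant fisheye: a pixel r from the principal point sees the ray r / f radians off the axis. A picture is of the moment at which its call begins: read the wrist's pose just before it. camera_info takes no time and is no camera call.
- job.hand_in(): hands the job in; it is judged then, once.
The state is a dict: "time_s": time; "joint_positions": joint angles; "qvel": joint speeds; "tau": joint torques, N m; "position": TCP position; "tcp_rot": TCP orientation; "force": force on the tool from outside, world axes, zero at the start; "moment": the same for the moment, N m; "opening": opening from 0.0 (shut) to 1.0 (fully open); "grasp_force": force on a finger pad.
Only numpy, scipy, OpenCV 4.12 (cv2) and the standard library are available. Lean on these libraries where they do the work, as an engineer would, in place of code of your own. Each camera call takes 0.05 s, during which the arm holds its last target. There are 200 camera calls.

## Working session

There is one attempt and no reset: what is moved stays moved. The work goes in short steps, Python scripts to look and compute and a tool call to move; the robot and the scene stay as the last step left them, time stands still between calls to the robot, and variables do not carry over. Pictures are saved under pics/ and viewed, at most 17 in all, crops included, and the job is handed in when it is done.

Besides the shell and the picture viewer there is one more tool, called by a JSON object that holds its "op" and its "data". carry_out: Moves the arm, as the interface text tells. Its arguments: {"type":"object","properties":{"deltas":{"type":"array","items":{"type":"array","items":{"type":"array","items":{"type":"number"}}}}},"required":["deltas"]}

```bash
mkdir -p pics; python3 - <<'E'
from rig import telemetry, capture, camera_info, job, bot
import cv2,numpy as np
np.set_printoptions(precision=4,suppress=True)
s=telemetry.read_state();print(s)
for n in ['scene','top','wrist']:
    im=capture(n);cv2.imwrite(f'pics/{n}0.png',im[:,:,::-1]);print(n,camera_info(n))
print(bot.tcp_to_grasp)
E
```

```text
{'time_s': 0.0, 'joint_positions': array([ 60.2468,  30.278 ,  82.1586,  -0.0014,  67.6884, -10.2286]), 'qvel': array([-0.0492, -0.151 ,  0.0275, -0.12  ,  0.0106,  0.0226]), 'tau': array([  0.001 , -44.0046, -17.6591,   0.0634,   0.0581,  -0.0001]), 'position': array([0.2085, 0.5884, 0.2216]), 'tcp_rot': array([[-0.9425,  0.3342, -0.0011],
       [ 0.3342,  0.9425, -0.0019],
       [ 0.0004, -0.0022, -1.    ]]), 'force': array([ 0.098 ,  0.585 , -0.4087]), 'moment': array([-0.0132,  0.0089,  0.0654]), 'grasp_force': 0.0, 'opening': 1.0004009754778427}
scene {'mtx': array([[455.5722,   0.    , 329.9923],
       [  0.    , 455.5722, 239.3132],
       [  0.    ,   0.    ,   1.    ]]), 'cam_to_world': array([[ 0.7259,  0.5215, -0.4485,  1.0461],
       [ 0.6878, -0.5494,  0.4745, -0.5834],
       [ 0.001 , -0.6529, -0.7574,  1.0183],
       [ 0.    ,  0.    ,  0.    ,  1.    ]])}
top {'mtx': array([[540.0835,   0.    , 312.7931],
       [  0.    , 540.0835, 242.5711],
       [  0.    ,   0.    ,   1.    ]]), 'cam_to_world': array([[-0.0018, -0.9823,  0.1871,  0.1669],
       [-1.    ,  0.0034,  0.0079, -0.0233],
       [-0.0084, -0.1871, -0.9823,  1.8828],
       [ 0.    ,  0.    ,  0.    ,  1.    ]])}
wrist {'mtx': array([[371.6483,   0.    , 317.1257],
       [  0.    , 371.6483, 239.1268],
       [  0.    ,   0.    ,   1.    ]]), 'T_tool_cam': array([[-0.0001, -0.9673, -0.2538,  0.0691],
       [ 1.    , -0.0001, -0.0003,  0.0006],
       [ 0.0002, -0.2538,  0.9673, -0.1614],
       [ 0.    ,  0.    ,  0.    ,  1.    ]])}
0.0187
```

View pics/scene0.png

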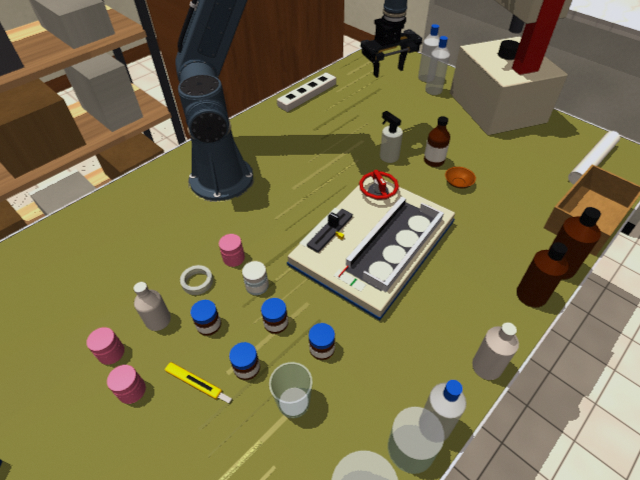

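View pics/top0.png

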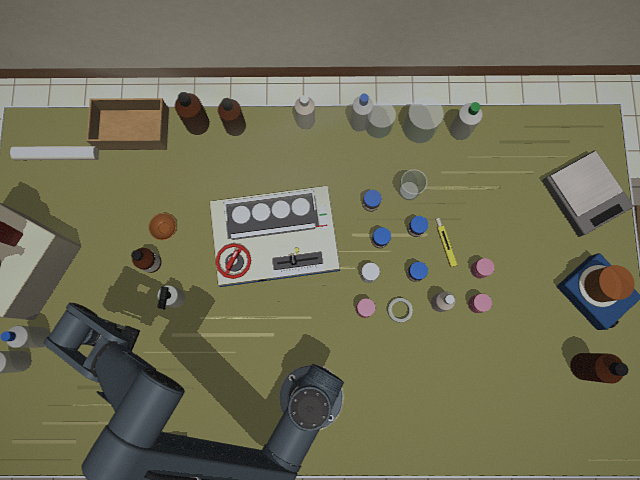

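The four candidates for the job are blue caps in the top picture at (372,199), (382,237), (418,225) and (418,271), the same ones in the scene picture at (322,340), (274,315), (244,360) and (204,315). Not meant: pink jars at (366,307), (484,267), (480,302), the white-cap jar at (370,271), and the blue-capped clear bottles at (363,100) and (8,337). The wheel is at (233,261), the fader at (293,258).

```bash
cat > h.py <<'E'
from rig import telemetry, capture, camera_info, job, bot
import cv2,numpy as np
np.set_printoptions(precision=4,suppress=True)
def ray(n,uv,pose=None):
    c=camera_info(n);K=c['mtx'];uv=np.asarray(uv,float)
    x=(uv[0]-K[0,2])/K[0,0];y=(uv[1]-K[1,2])/K[1,1]
    if n=='wrist':
        T=pose@c['T_tool_cam'];r=np.hypot(x,y);d=np.array([x/r*np.sin(r),y/r*np.sin(r),np.cos(r)]) if r else np.array([0,0,1.])
    else: T=c['cam_to_world'];d=np.array([x,y,1])
    d=T[:3,:3]@d;return T[:3,3],d/np.linalg.norm(d)
def onz(n,uv,z,pose=None):
    o,d=ray(n,uv,pose);return o+d*(z-o[2])/d[2]
def tri(*rs):
    A=0;b=0
    for o,d in rs:
        P=np.eye(3)-np.outer(d,d);A=A+P;b=b+P@o
    p=np.linalg.solve(A,b);return p,max(np.linalg.norm((np.eye(3)-np.outer(d,d))@(p-o)) for o,d in rs)
def proj(n,p,pose=None):
    c=camera_info(n);K=c['mtx'];T=pose@c['T_tool_cam'] if n=='wrist' else c['cam_to_world']
    q=T[:3,:3].T@(np.asarray(p)-T[:3,3])
    if n=='wrist':
        a=np.arctan2(np.hypot(q[0],q[1]),q[2]);h=np.hypot(q[0],q[1]);q=np.array([q[0]/h*a,q[1]/h*a,1])
    return K[0,0]*q[0]/q[2]+K[0,2],K[1,1]*q[1]/q[2]+K[1,2]
def wpose():
    s=telemetry.read_state();T=np.eye(4);T[:3,:3]=s['tcp_rot'];T[:3,3]=s['position'];return T
def blobs(im,lo,hi,amin=20,amax=1e9):
    m=cv2.inRange(cv2.cvtColor(im,cv2.COLOR_RGB2HSV),lo,hi)
    n,l,st,c=cv2.connectedComponentsWithStats(m)
    return m,[(c[i],st[i]) for i in range(1,n) if amin<=st[i,4]<=amax]
BLUE=((105,150,60),(130,255,255))
E
python3 - <<'E'
from h import *
a=cv2.imread('pics/top0.png')[:,:,::-1];b=cv2.imread('pics/scene0.png')[:,:,::-1]
_,A=blobs(a,*BLUE,40);_,B=blobs(b,*BLUE,100)
for c,s in A: print('top',c,s)
for c,s in B: print('scene',c,s)
for c,s in A:
  for d,t in B:
    p,e=tri(ray('top',c),ray('scene',d))
    if e<.012: print(c,d,p,e)
t=cv2.resize(a[175:295,200:350],None,fx=5,fy=5,interpolation=cv2.INTER_CUBIC)
s=cv2.resize(b[160:320,280:460],None,fx=3.7,fy=3.7,interpolation=cv2.INTER_CUBIC)
cv2.imwrite('pics/t1.png',t[:,:,::-1]);cv2.imwrite('pics/s1.png',s[:,:,::-1])
E
```

```text
top [373.1132 200.2736] [364 191  17  15 106]
top [418.6078 224.1379] [410 216  18  17 232]
top [381.458  235.8908] [373 228  18  17 238]
top [603.0674 298.1546] [565 254  75  75 964]
top [418.0205 270.0861] [410 262  17  18 244]
top [  5.9881 336.1905] [  1 332  12   9  84]
scene [273.286  309.5233] [261 298  25  24 472]
scene [203.1649 311.4154] [191 300  25  24 479]
scene [321.1834 335.5879] [309 323  26  26 529]
scene [242.6638 355.5425] [230 342  27  28 577]
scene [452.3681 389.934 ] [444 380  18  21 288]
[373.1132 200.2736] [321.1834 335.5879] [ 0.6663 -0.2164  0.0582] 0.0036560557461709827
[418.6078 224.1379] [242.6638 355.5425] [ 0.5767 -0.3738  0.0635] 0.0004606261093022594
[381.458  235.8908] [273.286  309.5233] [ 0.536  -0.2446  0.0633] 0.00020611867915182986
[418.0205 270.0861] [203.1649 311.4154] [ 0.417  -0.3656  0.0642] 0.0005589598033734007
```

View pics/t1.png

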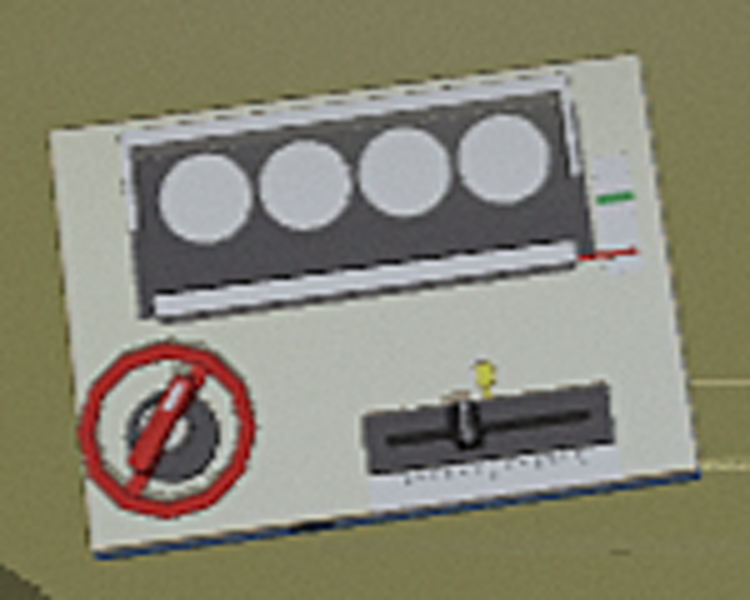

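View pics/s1.png

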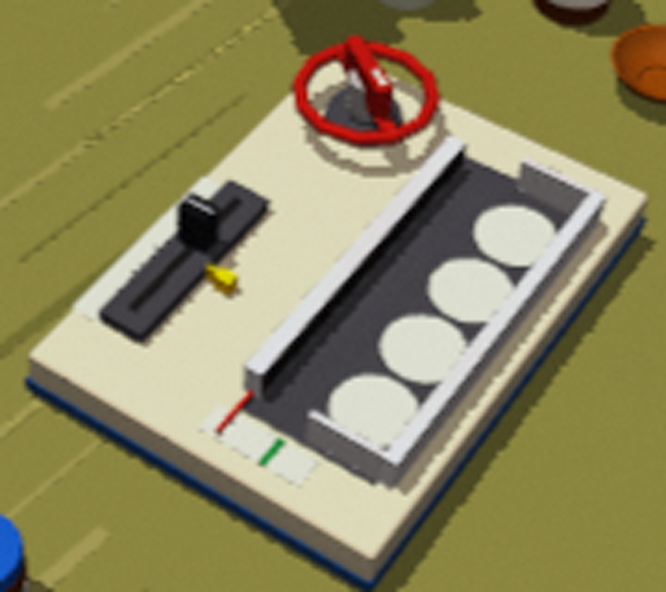

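The crops show the discs (top crop (205,198), (305,185), (404,171), (503,158)), the mark at (484,378), the fader at about (466,410), and the pointer (607,255) fully open below the green band (614,198). The handwheel bar runs from (135,470) to (195,378).

```bash
python3 - <<'E'
from h import *
a=cv2.imread('pics/top0.png')[:,:,::-1];b=cv2.imread('pics/scene0.png')[:,:,::-1]
def fit(im,g,r):
    m=cv2.inRange(im,(175,175,160),(255,255,255));n,l,st,c=cv2.connectedComponentsWithStats(m)
    i=l[int(round(g[1])),int(round(g[0]))];return c[i],st[i]
tp=[(241,214.6),(261,212),(280.8,209.2),(300.6,206.6)]
sc=[(280+x/3.7,160+y/3.7) for x,y in [(515,235),(469,291),(421,349),(373,405)]]
P=[]
for u,v in zip(tp,sc):
    c,s=fit(a,u,9);d,t=fit(b,v,9);p,e=tri(ray('top',c),ray('scene',d));P.append(onz('top',c,.05))
    print(c,s[4],d,t[4],p,e,onz('top',c,.05),onz('scene',d,.05))
P=np.array(P);y=(P[0]-P[3]);print('spacing',np.linalg.norm(y)/3)
y/=np.linalg.norm(y);x=np.array([y[1],-y[0],0]);ch=P.mean(0);print('yaw',np.degrees(np.arctan2(x[1],x[0])),'ch',ch)
o=ch-.085*x;o[2]=0
S=lambda X,Y,Z:o+X*x+Y*y+np.array([0,0,Z])
print('o',o)
for nm,q in dict(wheel=(-.08,.145,.113),fad0=(-.105,-.13,.1045),fad12=(-.105,-.01,.1045),c00=(-.15,-.21,.05),c11=(.15,.21,.05)).items(): print(nm,S(*q),proj('top',S(*q)),proj('scene',S(*q)))
g=onz('scene',(321.2,335.6),.0635);print('jarA',g)
for nm,uv,z in [('fader',(200+466/5,175+400/5),.1045),('mark',(200+484/5,175+376/5),.06)]:
    p=onz('top',uv,z)-o;print(nm,p@x,p@y)
for nm,uv,z in [('fader',(280+199/3.7,160+203/3.7),.1045),('mark',(280+223/3.7,160+276/3.7),.06)]:
    p=onz('scene',uv,z)-o;print(nm,p@x,p@y)
for n,u1,u2 in [('top',(227,269),(239,250.6)),]:
    d=onz(n,u2,.113)-onz(n,u1,.113);print('bar ang',np.degrees(np.arctan2(d[1],d[0])))
d=onz('scene',(280+383/3.7,160+100/3.7),.116)-onz('scene',(280+355/3.7,160+42/3.7),.116);print('bar2',np.degrees(np.arctan2(d[1],d[0])))
E
```

```text
[240.7156 214.24  ] 225 [367.9789 244.8174] 6505 [0.5779 0.1844 0.0096] 0.07885827111992338 [0.6177 0.2431 0.05  ] [0.5632 0.0812 0.05  ]
[260.6759 211.7407] 216 [367.9789 244.8174] 6505 [0.5904 0.13   0.0524] 0.05432009467604835 [0.6264 0.1735 0.05  ] [0.5632 0.0812 0.05  ]
[280.4906 209.0094] 212 [367.9789 244.8174] 6505 [0.6029 0.0768 0.0974] 0.03124344349962854 [0.636  0.1042 0.05  ] [0.5632 0.0812 0.05  ]
[300.4356 206.5446] 202 [367.9789 244.8174] 6505 [0.6143 0.025  0.143 ] 0.008737607681948574 [0.6446 0.0345 0.05  ] [0.5632 0.0812 0.05  ]
spacing 0.070112931501329
yaw 7.34255388968696 ch [0.6312 0.1388 0.05  ]
o [0.5469 0.128  0.    ]
wheel [0.449  0.2615 0.113 ] (np.float64(231.34498727793616), np.float64(259.1419751195773)) (np.float64(379.3503240324103), np.float64(177.27101966208397))
fad0 [ 0.4594 -0.0144  0.1045] (np.float64(314.4456099289162), np.float64(256.21736323803293)) (np.float64(316.77708602735026), np.float64(231.16800595441))
fad12 [0.444  0.1046 0.1045] (np.float64(278.7401599240037), np.float64(260.87349367090405)) (np.float64(342.43036925009494), np.float64(205.62518970668384))
c00 [ 0.425  -0.0995  0.05  ] (np.float64(339.4244326527578), np.float64(268.64896254477577)) (np.float64(286.2904758852609), np.float64(254.90163103089174))
c11 [0.6688 0.3554 0.05  ] (np.float64(209.11738089460692), np.float64(200.21578606661126)) (np.float64(455.29861359129603), np.float64(212.18926680993556))
jarA [ 0.6705 -0.2154  0.0635]
fader -0.09162753281026328 -0.060221886164572885
mark -0.06907477748736118 -0.07347609906168841
fader -0.1035810103556263 -0.0537767422996291
mark -0.06886547423361974 -0.07027799188267461
bar ang -31.829382394879556
bar2 -32.352561209557216
```

```bash
cat > plan.py <<'E'
import json,os,numpy as np
from scipy.spatial.transform import Rotation as R
F='cmd.json'
def rot(psi):  # tool down, closing axis y at world angle psi
    c,s=np.cos(np.radians(psi)),np.sin(np.radians(psi));return np.array([[-s,c,0],[c,s,0],[0,0,-1.]])
def load():
    return json.load(open(F)) if os.path.exists(F) else dict(p=[.209,.589,.223],psi=70.47)
def call(wps,show=True):
    """wps: (x,y,z,psi,claw,rows[,interp]) ; 10 rows in all; prints grouped rows and records the end pose"""
    c=load();p0=np.array(c['p']);R0=rot(c['psi']);rows=[];last=(p0,c['psi'])
    for w in wps:
        t=np.array(w[:3]);n=w[5]
        for k in range(n):
            f=(k+1)/n if len(w)>6 else 1
            p=last[0]+f*(t-last[0]);a=last[1]+f*(w[3]-last[1])
            d=(a-c['psi']+180)%360-180
            rows.append([round(v,3) for v in R0.T@(p-p0)/.15]+[0,0,round(-d/360,3),w[4]])
        last=(t,w[3])
    assert len(rows)==10 and max(abs(v) for r in rows for v in r[:6])<=1,(len(rows),rows)
    e=rows[-1];p=p0+R0@np.array(e[:3])*.15
    json.dump(dict(p=p.tolist(),psi=c['psi']-e[5]*360),open(F,'w'))
    if show: print(json.dumps([[[v+0.0 if v else 0 for v in r] for r in rows]]).replace(' ',''))
def go(x,y,z,psi,claw):
    """free move in as few calls as fit"""
    c=load();p0=np.array(c['p']);t=np.array([x,y,z]);d=np.abs(rot(c['psi']).T@(t-p0)).max()
    n=max(1,int(np.ceil(max(d/.14,abs(psi-c['psi'])/55,np.linalg.norm(t-p0)/.3))))
    for k in range(1,n+1):
        q=p0+(t-p0)*k/n;call([(*q,c['psi']+(psi-c['psi'])*k/n,claw,10)])
E
python3 -c "
from plan import *
go(.36,.09,.27,97.3,-1)
"; python3 - <<'E'
from h import *
b=cv2.imread('pics/scene0.png')[:,:,::-1]
o=np.array([.5469,.128,0]);a=np.radians(7.34);x=np.array([np.cos(a),np.sin(a),0]);y=np.array([-x[1],x[0],0])
for Y in (.105,.035,-.035,-.105):
    p=o+.085*x+Y*y+[0,0,.05]; print(proj('scene',p))
_,B=blobs(b,(50,120,60),(85,255,255),4);print([tuple(c) for c,s in B])
print(proj('scene',o+.054*x-.17*y+[0,0,.05]))
E
```

```text
[[[-0.687,-0.933,-0.104,0,0,-0.025,-1.0],[-0.687,-0.933,-0.104,0,0,-0.025,-1.0],[-0.687,-0.933,-0.104,0,0,-0.025,-1.0],[-0.687,-0.933,-0.104,0,0,-0.025,-1.0],[-0.687,-0.933,-0.104,0,0,-0.025,-1.0],[-0.687,-0.933,-0.104,0,0,-0.025,-1.0],[-0.687,-0.933,-0.104,0,0,-0.025,-1.0],[-0.687,-0.933,-0.104,0,0,-0.025,-1.0],[-0.687,-0.933,-0.104,0,0,-0.025,-1.0],[-0.687,-0.933,-0.104,0,0,-0.025,-1.0]]]
(np.float64(418.6537117773928), np.float64(223.71378789856385))
(np.float64(406.5352395068393), np.float64(238.4905694062326))
(np.float64(393.6966409867261), np.float64(254.14544412648684))
(np.float64(380.07176162817035), np.float64(270.7590783251586))
[(np.float64(353.0), np.float64(281.5))]
(np.float64(356.6494362035484), np.float64(281.31283364302703))Traceback (most recent call last):
  File "<string>", line 3, in <module>
    go(.36,.09,.27,97.3,-1)
    ~~^^^^^^^^^^^^^^^^^^^^^
  File "plan.py", line 28, in go
    q=p0+(t-p0)*k/n;call([(*q,c['psi']+(psi-c['psi'])*k/n,claw,10)])
                    ~~~~^^^^^^^^^^^^^^^^^^^^^^^^^^^^^^^^^^^^^^^^^^^^
  File "plan.py", line 19, in call
    assert 
[... 274 characters left out ...]
 np.float64(-1.029), np.float64(-0.105), 0, 0, -0.025, -1], [np.float64(-0.533), np.float64(-1.029), np.float64(-0.105), 0, 0, -0.025, -1], [np.float64(-0.533), np.float64(-1.029), np.float64(-0.105), 0, 0, -0.025, -1], [np.float64(-0.533), np.float64(-1.029), np.float64(-0.105), 0, 0, -0.025, -1], [np.float64(-0.533), np.float64(-1.029), np.float64(-0.105), 0, 0, -0.025, -1], [np.float64(-0.533), np.float64(-1.029), np.float64(-0.105), 0, 0, -0.025, -1], [np.float64(-0.533), np.float64(-1.029), np.float64(-0.105), 0, 0, -0.025, -1], [np.float64(-0.533), np.float64(-1.029), np.float64(-0.105), 0, 0, -0.025, -1], [np.float64(-0.533), np.float64(-1.029), np.float64(-0.105), 0, 0, -0.025, -1]])
```

```bash
rm -f cmd.json; python3 - <<'E'
s=open('plan.py').read()
i=s.index('def go')
s=s[:i]+'''def go(x,y,z,psi,claw):
    """free move in as few calls as fit"""
    c=load();p0=np.array(c['p']);t=np.array([x,y,z]);n=1
    while 1:
        ok=abs(psi-c['psi'])/n<60
        for k in range(n): ok&=np.abs(rot(c['psi']+(psi-c['psi'])*k/n).T@(t-p0)).max()/n<.149
        if ok:break
        n+=1
    for k in range(1,n+1): call([(*(p0+(t-p0)*k/n),c['psi']+(psi-c['psi'])*k/n,claw,10)])
'''
s=s.replace('''    if show: print(json.dumps([[[v+0.0 if v else 0 for v in r] for r in rows]]).replace(' ',''))''','''    g=[]
    for r in rows:
        r=[float(v) if v else 0 for v in r]
        if g and g[-1][1]==r: g[-1][0]+=1
        else: g.append([1,r])
    for n,r in g: print(n,'x',r)
    print('--')''')
open('plan.py','w').write(s)
E
python3 -c "
from plan import *
go(.45,.05,.25,97.3,-1)"
```

```text
10 x [-0.679, -0.712, -0.045, 0, 0, -0.019, -1.0]
--
10 x [-0.589, -0.789, -0.045, 0, 0, -0.018, -1.0]
--
10 x [-0.497, -0.849, -0.045, 0, 0, -0.019, -1.0]
--
10 x [-0.391, -0.903, -0.045, 0, 0, -0.019, -1.0]
--
```

{"op": "carry_out", "data": {"deltas": [[[-0.679,-0.712,-0.045,0,0,-0.019,-1],[-0.679,-0.712,-0.045,0,0,-0.019,-1],[-0.679,-0.712,-0.045,0,0,-0.019,-1],[-0.679,-0.712,-0.045,0,0,-0.019,-1],[-0.679,-0.712,-0.045,0,0,-0.019,-1],[-0.679,-0.712,-0.045,0,0,-0.019,-1],[-0.679,-0.712,-0.045,0,0,-0.019,-1],[-0.679,-0.712,-0.045,0,0,-0.019,-1],[-0.679,-0.712,-0.045,0,0,-0.019,-1],[-0.679,-0.712,-0.045,0,0,-0.019,-1]]]}}

```text
time_s: 0.98
position: [0.2687, 0.4552, 0.2291]
tcp_rot: [[-0.976, 0.218, -0.0], [0.218, 0.976, 0.0], [0.0, 0.0, -1.0]]
force: [-0.4, 0.7, -0.5]
opening: 1.001
grasp_force: 0.0
```

{"op": "carry_out", "data": {"deltas": [[[-0.589,-0.789,-0.045,0,0,-0.018,-1],[-0.589,-0.789,-0.045,0,0,-0.018,-1],[-0.589,-0.789,-0.045,0,0,-0.018,-1],[-0.589,-0.789,-0.045,0,0,-0.018,-1],[-0.589,-0.789,-0.045,0,0,-0.018,-1],[-0.589,-0.789,-0.045,0,0,-0.018,-1],[-0.589,-0.789,-0.045,0,0,-0.018,-1],[-0.589,-0.789,-0.045,0,0,-0.018,-1],[-0.589,-0.789,-0.045,0,0,-0.018,-1],[-0.589,-0.789,-0.045,0,0,-0.018,-1]]]}}

```text
time_s: 1.82
position: [0.3288, 0.3204, 0.2359]
tcp_rot: [[-0.994, 0.106, -0.0], [0.106, 0.994, 0.0], [0.0, 0.0, -1.0]]
force: [0.3, 0.2, -0.0]
opening: 1.004
grasp_force: 0.0
```

{"op": "carry_out", "data": {"deltas": [[[-0.497,-0.849,-0.045,0,0,-0.019,-1],[-0.497,-0.849,-0.045,0,0,-0.019,-1],[-0.497,-0.849,-0.045,0,0,-0.019,-1],[-0.497,-0.849,-0.045,0,0,-0.019,-1],[-0.497,-0.849,-0.045,0,0,-0.019,-1],[-0.497,-0.849,-0.045,0,0,-0.019,-1],[-0.497,-0.849,-0.045,0,0,-0.019,-1],[-0.497,-0.849,-0.045,0,0,-0.019,-1],[-0.497,-0.849,-0.045,0,0,-0.019,-1],[-0.497,-0.849,-0.045,0,0,-0.019,-1]]]}}

```text
time_s: 2.65
position: [0.3891, 0.1858, 0.2427]
tcp_rot: [[-1.0, -0.013, -0.0], [-0.013, 1.0, 0.0], [0.0, 0.0, -1.0]]
force: [0.2, -0.1, 0.9]
opening: 0.998
grasp_force: 0.0
```

{"op": "carry_out", "data": {"deltas": [[[-0.391,-0.903,-0.045,0,0,-0.019,-1],[-0.391,-0.903,-0.045,0,0,-0.019,-1],[-0.391,-0.903,-0.045,0,0,-0.019,-1],[-0.391,-0.903,-0.045,0,0,-0.019,-1],[-0.391,-0.903,-0.045,0,0,-0.019,-1],[-0.391,-0.903,-0.045,0,0,-0.019,-1],[-0.391,-0.903,-0.045,0,0,-0.019,-1],[-0.391,-0.903,-0.045,0,0,-0.019,-1],[-0.391,-0.903,-0.045,0,0,-0.019,-1],[-0.391,-0.903,-0.045,0,0,-0.019,-1]]]}}

```text
time_s: 3.48
position: [0.4492, 0.0511, 0.2495]
tcp_rot: [[-0.991, -0.132, -0.0], [-0.132, 0.991, 0.0], [0.0, 0.0, -1.0]]
force: [0.3, -0.1, 0.3]
opening: 1.001
grasp_force: 0.0
```

```bash
python3 - <<'E'
from h import *
T=wpose();np.save('w1.npy',T);im=capture('wrist');cv2.imwrite('pics/w1.png',im[:,:,::-1])
print(T,telemetry.read_state()['time_s'],open('cmd.json').read())
E
```

```text
[[-0.9912 -0.1321 -0.0004  0.4492]
 [-0.1321  0.9912  0.0001  0.0511]
 [ 0.0004  0.0002 -1.      0.2495]
 [ 0.      0.      0.      1.    ]] 3.5333 {"p": [0.44995266775227855, 0.04996470917982579, 0.25], "psi": 97.47000000000001}
```

View pics/w1.png

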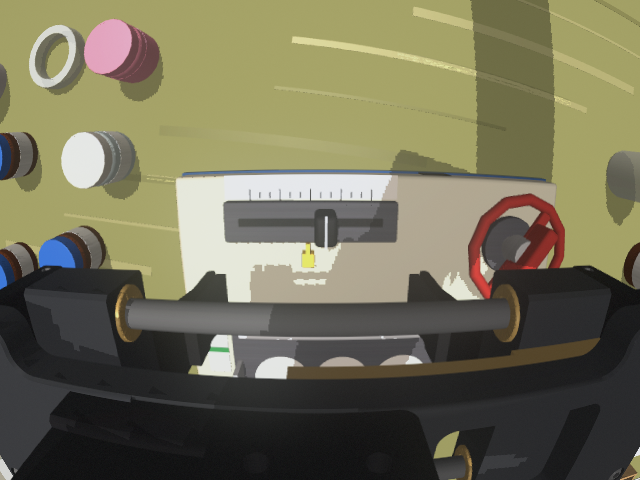

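The wrist picture shows the fader with its white line at about (326,230), the yellow mark at (308,256), and the wheel at (517,245) with the bar from (500,280) to (550,215).

```bash
cat >> h.py <<'E'
O=np.array([.5469,.128,0]);_a=np.radians(7.34);X=np.array([np.cos(_a),np.sin(_a),0]);Y=np.array([-X[1],X[0],0])
def sh(p): p=np.asarray(p)-O;return np.array([p@X,p@Y,p[2]])
def S(x,y,z): return O+x*X+y*Y+np.array([0,0,z])
YEL=((22,150,120),(32,255,255))
E
python3 - <<'E'
from h import *
im=cv2.imread('pics/w1.png')[:,:,::-1];T=np.load('w1.npy')
_,B=blobs(im[235:280,280:340],*YEL,20)
for c,s in B:
    uv=c+[280,235];print('mark',uv,s,[sh(onz('wrist',uv,z,T)) for z in(.05,.066)])
c=im[205:255,305:350];g=c.min(2)
n,l,st,ct=cv2.connectedComponentsWithStats((g>120).astype(np.uint8))
for i in range(1,n):
    if 8<st[i,4]<300: uv=ct[i]+[305,205];print('line?',uv,st[i],sh(onz('wrist',uv,.1045,T)))
a=cv2.imread('pics/top0.png')[:,:,::-1];b=cv2.imread('pics/scene0.png')[:,:,::-1]
ms=[]
for n,im2,x0,x1,y0,y1 in[('top',a,280,310,235,265),('scene',b,320,350,220,245)]:
    _,B=blobs(im2[y0:y1,x0:x1],(20,110,100),(34,255,255),4)
    for c,s in B: print(n,c+[x0,y0],s[4],sh(onz(n,c+[x0,y0],.058)));ms.append(ray(n,c+[x0,y0]))
# wheel ring centre, wrist & top
for n,im2,z,P in[('wrist',im,.082,T),('top',a,.082,None),('scene',b,.082,None)]:
    m,B=blobs(im2,(0,170,90),(6,255,255),60)
    for c,s in B:
        q=onz(n,(s[0]+s[2]/2,s[1]+s[3]/2),z,P)
        if np.linalg.norm(q-S(-.08,.145,.082))<.05: print('wheel',n,c,s,sh(q))
for z,uv in [(.05,(178,180)),(.05,(556,180))]: print('corner',sh(onz('wrist',uv,z,T)))
cv2.imwrite('pics/w1c.png',cv2.resize(im[180:300,220:420],None,fx=4,fy=4,interpolation=cv2.INTER_CUBIC)[:,:,::-1])
E
```

```text
line? [305.3636 246.5455] [ 0 38  2  7 11] [-0.0886 -0.0733  0.1045]
top [296.7333 250.    ] 15 [-0.068  -0.0733  0.058 ]
scene [339.5472 235.0943] 53 [-0.0704 -0.0716  0.058 ]
wheel wrist [541.4387 229.8375] [ 495  195   70   74 1557] [-0.0978  0.1549  0.082 ]
wheel top [232.73  260.908] [216 244  35  35 337] [-0.0835  0.1429  0.082 ]
wheel scene [378.5928 184.3299] [359 170  40  29 388] [-0.08    0.1478  0.082 ]
corner [-0.1426 -0.2051  0.05  ]
corner [-0.151   0.2057  0.05  ]
```

View pics/w1c.png

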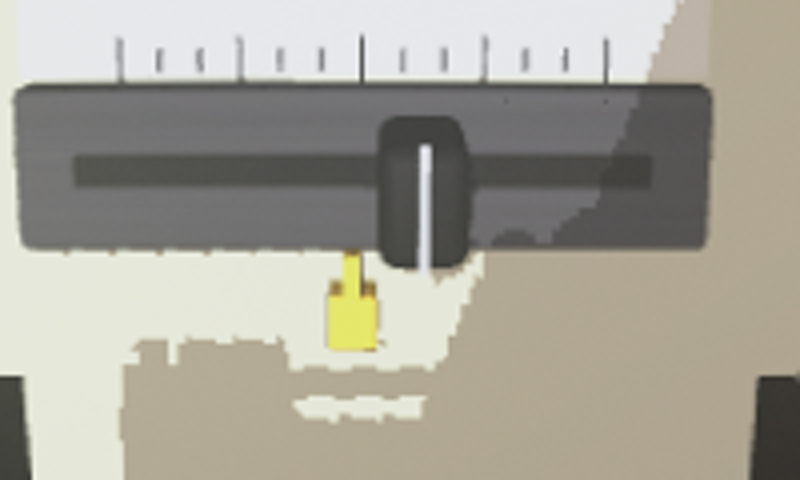

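```bash
python3 - <<'E'
from h import *
from plan import call,go
T=np.load('w1.npy')
f=lambda cx,cy,z:sh(onz('wrist',(220+cx/4,180+cy/4),z,T))
print('line',f(425,145,.1045),f(425,272,.1045));print('mark tip/body',f(352,258,.066),f(352,320,.066),f(352,258,.058))
print('ticks',f(119,60,.051),f(362,60,.051),f(606,60,.051)); print('track ends',f(17,170,.064),f(712,170,.064))
p=S(-.105,-.052,0);print(p)
E
```

```text
line [-0.1151 -0.0557  0.1045] [-0.0874 -0.0554  0.1045]
mark tip/body [-0.0797 -0.072   0.066 ] [-0.0641 -0.072   0.066 ] [-0.0775 -0.0722  0.058 ]
ticks [-0.1259 -0.1298  0.051 ] [-0.1257 -0.0698  0.051 ] [-0.1262 -0.01    0.051 ]
track ends [-0.101  -0.1538  0.064 ] [-0.1016  0.0152  0.064 ]
[0.4494 0.063  0.    ]
```

```bash
python3 - <<'E'
from h import *
from plan import call,go
P=lambda x,y,z:(S(x,y,z)+[.0007,-.001,.0005]).round(4)
call([(*P(-.102,-.0555,.11),97.34,-1,7),(*P(-.102,-.0555,.11),97.34,-1,3)])
call([(*P(-.102,-.0555,.077),97.34,-1,4),(*P(-.102,-.0555,.077),97.34,.8,6)])
call([(*P(-.102,-.0555,.077),97.34,.8,2),(*P(-.102,-.1315,.077),97.34,.8,7,1),(*P(-.102,-.1315,.077),97.34,.8,1)])
E
```

```text
10 x [-0.031, 0.056, 0.93, 0, 0, 0, -1.0]
--
4 x [0, 0, 0.22, 0, 0, 0, -1.0]
6 x [0, 0, 0.22, 0, 0, 0, 0.8]
--
2 x [0, 0, 0, 0, 0, 0, 0.8]
1 x [0, -0.072, 0, 0, 0, 0, 0.8]
1 x [0, -0.145, 0, 0, 0, 0, 0.8]
1 x [0, -0.217, 0, 0, 0, 0, 0.8]
1 x [0.001, -0.29, 0, 0, 0, 0, 0.8]
1 x [0.001, -0.362, 0, 0, 0, 0, 0.8]
1 x [0.001, -0.434, 0, 0, 0, 0, 0.8]
2 x [0.001, -0.507, 0, 0, 0, 0, 0.8]
--
```

{"op": "carry_out", "data": {"deltas": [[[-0.031,0.056,0.93,0,0,0,-1],[-0.031,0.056,0.93,0,0,0,-1],[-0.031,0.056,0.93,0,0,0,-1],[-0.031,0.056,0.93,0,0,0,-1],[-0.031,0.056,0.93,0,0,0,-1],[-0.031,0.056,0.93,0,0,0,-1],[-0.031,0.056,0.93,0,0,0,-1],[-0.031,0.056,0.93,0,0,0,-1],[-0.031,0.056,0.93,0,0,0,-1],[-0.031,0.056,0.93,0,0,0,-1]]]}}

```text
time_s: 4.37
position: [0.4543, 0.0588, 0.1113]
tcp_rot: [[-0.991, -0.13, 0.003], [-0.13, 0.992, -0.0], [-0.003, -0.001, -1.0]]
force: [-0.6, 0.5, -0.0]
opening: 0.999
grasp_force: 0.0
```

{"op": "carry_out", "data": {"deltas": [[[0,0,0.22,0,0,0,-1],[0,0,0.22,0,0,0,-1],[0,0,0.22,0,0,0,-1],[0,0,0.22,0,0,0,-1],[0,0,0.22,0,0,0,0.8],[0,0,0.22,0,0,0,0.8],[0,0,0.22,0,0,0,0.8],[0,0,0.22,0,0,0,0.8],[0,0,0.22,0,0,0,0.8],[0,0,0.22,0,0,0,0.8]]]}}

```text
time_s: 5.2
position: [0.4535, 0.059, 0.0773]
tcp_rot: [[-0.992, -0.13, 0.001], [-0.13, 0.992, -0.0], [-0.001, -0.0, -1.0]]
force: [-0.6, 0.1, 0.4]
opening: 0.629
grasp_force: 0.0
```

{"op": "carry_out", "data": {"deltas": [[[0,0,0,0,0,0,0.8],[0,0,0,0,0,0,0.8],[0,-0.072,0,0,0,0,0.8],[0,-0.145,0,0,0,0,0.8],[0,-0.217,0,0,0,0,0.8],[0,-0.29,0,0,0,0,0.8],[0,-0.362,0,0,0,0,0.8],[0,-0.434,0,0,0,0,0.8],[0,-0.507,0,0,0,0,0.8],[0,-0.507,0,0,0,0,0.8]]]}}

```text
time_s: 6.03
position: [0.4623, -0.015, 0.077]
tcp_rot: [[-0.992, -0.123, -0.002], [-0.123, 0.992, 0.006], [0.001, 0.007, -1.0]]
force: [-0.1, 15.9, 4.1]
opening: 0.233
grasp_force: 30.0
```

```bash
python3 - <<'E'
from h import *
s=telemetry.read_state();print(sh(s['position']),s['force'],s['opening'],s['grasp_force'])
E
```

```text
[-0.1021 -0.131   0.077 ] [-0.1055 15.886   4.0839] 0.2325268809835923 29.999708589166403
```

```bash
python3 - <<'E'
from h import *
from plan import call,go,load
p=load()['p'];x,y,z=p
call([(x,y,z,97.4,0,4),(x,y,z+.149,97.4,-1,6)])
E
```

```text
4 x [0, 0, 0, 0, 0, 0, 0]
6 x [0, 0, -0.993, 0, 0, 0, -1.0]
--
```

{"op": "carry_out", "data": {"deltas": [[[0,0,0,0,0,0,0],[0,0,0,0,0,0,0],[0,0,0,0,0,0,0],[0,0,0,0,0,0,0],[0,0,-0.993,0,0,0,-1],[0,0,-0.993,0,0,0,-1],[0,0,-0.993,0,0,0,-1],[0,0,-0.993,0,0,0,-1],[0,0,-0.993,0,0,0,-1],[0,0,-0.993,0,0,0,-1]]]}}

```text
time_s: 6.87
position: [0.4644, -0.0172, 0.2275]
tcp_rot: [[-0.992, -0.13, 0.005], [-0.13, 0.992, -0.002], [-0.004, -0.002, -1.0]]
force: [-0.5, 0.7, 0.2]
opening: 0.867
grasp_force: 0.0
```

```bash
python3 - <<'E'
from h import *
from plan import *
T=wpose();im=capture('wrist');cv2.imwrite('pics/w2.png',im[:,:,::-1]);np.save('w2.npy',T);print(T[:3,3],telemetry.read_state()['qvel'])
# white line search: rectify the top plane z=.1045 in shaker frame, 0.25 mm/px
ys=np.linspace(-.17,-.03,561);xs=np.linspace(-.125,-.08,91)
uv=np.array([[proj('wrist',S(x,y,.1045),T) for y in ys] for x in xs],np.float32)
r=cv2.remap(im,uv[...,0],uv[...,1],cv2.INTER_LINEAR);cv2.imwrite('pics/r2.png',r[:,:,::-1])
g=r[25:55].min(2).astype(float);m=g.mean(0);k=np.argsort(m)[-6:];print(ys[k],m[k])
c=load();go(.50,-.20,.30,90,-1)
E
```

```text
[ 0.4644 -0.0172  0.2275] [0.0417 1.8997 1.7784 0.0547 0.1669 0.0164]Traceback (most recent call last):
  File "<stdin>", line 6, in <module>
  File "h.py", line 19, in proj
    c=camera_info(n);K=c['mtx'];T=pose@c['T_tool_cam'] if n=='wrist' else c['cam_to_world']
ValueError: time passes only in moves, steps and waits
```

```bash
python3 - <<'E'
s=open('h.py').read()
s=s.replace("import cv2,numpy as np\n","import cv2,numpy as np,functools\ncamera_info=functools.lru_cache(None)(camera_info)\n",1);open('h.py','w').write(s)
E
python3 - <<'E'
from h import *
from plan import *
T=np.load('w2.npy');im=cv2.imread('pics/w2.png')[:,:,::-1]
u0=proj('wrist',S(-.102,-.13,.1045),T);print(u0)
x0,y0=int(u0[0])-25,int(u0[1])-25;c=im[y0:y0+50,x0:x0+50].min(2)
rows=[]
for j in range(15,38):
    k=int(c[j,12:38].argmax())+12
    dark=np.median(c[j,12:38])<90
    if dark and c[j,k]>110: rows.append((x0+k,y0+j))
print(len(rows),rows[:2],rows[-2:])
if rows: print(sh(onz('wrist',np.mean(rows,0),.1045,T)))
go(.50,-.20,.30,90,-1)
E
```

```text
(np.float64(321.3842014356509), np.float64(229.33101038847272))
23 [(321, 219), (321, 220)] [(321, 240), (321, 241)]
[-0.1015 -0.1303  0.1045]
10 x [-0.042, -0.622, -0.245, 0, 0, 0.01, -1.0]
--
10 x [-0.081, -0.619, -0.245, 0, 0, 0.011, -1.0]
--
```

{"op": "carry_out", "data": {"deltas": [[[-0.042,-0.622,-0.245,0,0,0.01,-1],[-0.042,-0.622,-0.245,0,0,0.01,-1],[-0.042,-0.622,-0.245,0,0,0.01,-1],[-0.042,-0.622,-0.245,0,0,0.01,-1],[-0.042,-0.622,-0.245,0,0,0.01,-1],[-0.042,-0.622,-0.245,0,0,0.01,-1],[-0.042,-0.622,-0.245,0,0,0.01,-1],[-0.042,-0.622,-0.245,0,0,0.01,-1],[-0.042,-0.622,-0.245,0,0,0.01,-1],[-0.042,-0.622,-0.245,0,0,0.01,-1]]]}}

```text
time_s: 7.75
position: [0.4814, -0.1074, 0.2625]
tcp_rot: [[-0.998, -0.069, -0.001], [-0.069, 0.998, 0.0], [0.001, 0.0, -1.0]]
force: [0.3, 0.5, 0.1]
opening: 1.005
grasp_force: 0.0
```

{"op": "carry_out", "data": {"deltas": [[[-0.081,-0.619,-0.245,0,0,0.011,-1],[-0.081,-0.619,-0.245,0,0,0.011,-1],[-0.081,-0.619,-0.245,0,0,0.011,-1],[-0.081,-0.619,-0.245,0,0,0.011,-1],[-0.081,-0.619,-0.245,0,0,0.011,-1],[-0.081,-0.619,-0.245,0,0,0.011,-1],[-0.081,-0.619,-0.245,0,0,0.011,-1],[-0.081,-0.619,-0.245,0,0,0.011,-1],[-0.081,-0.619,-0.245,0,0,0.011,-1],[-0.081,-0.619,-0.245,0,0,0.011,-1]]]}}

```text
time_s: 8.58
position: [0.4999, -0.1991, 0.2993]
tcp_rot: [[-1.0, 0.0, -0.0], [0.0, 1.0, 0.0], [0.0, 0.0, -1.0]]
force: [-0.7, -0.1, 0.4]
opening: 0.999
grasp_force: 0.0
```

```bash
python3 - <<'E'
from h import *
T=wpose();im=capture('wrist');cv2.imwrite('pics/w3.png',im[:,:,::-1]);np.save('w3.npy',T);print(T[:3,3])
b=capture('scene');cv2.imwrite('pics/s3.png',b[:,:,::-1])
_,B=blobs(im,(105,150,30),(130,255,255),150)
_,C=blobs(b,*BLUE,100)
for c,s in C: print('scene',c,onz('scene',c,.0635))
for c,s in B:
    # centre of the cap's top
    print('wrist',c,s,onz('wrist',c,.07,T))
    for d,t in C:
        p,e=tri(ray('wrist',c,T),ray('scene',d))
        if e<.01: print('   ',p,e)
E
```

```text
[ 0.4999 -0.1991  0.2993]
scene [273.3546 309.5584] [ 0.5362 -0.2448  0.0635]
scene [203.1992 311.4461] [ 0.4163 -0.3659  0.0635]
scene [321.3184 335.5698] [ 0.6706 -0.2151  0.0635]
scene [242.7217 355.5339] [ 0.5765 -0.3741  0.0635]
scene [452.3833 389.9652] [ 0.9666 -0.1147  0.0635]
wrist [161.1108 143.2659] [ 143  114   48   52 1309] [ 0.4239 -0.3707  0.07  ]
    [ 0.424  -0.3685  0.075 ] 4.9484337546446905e-05
wrist [274.7954 250.5121] [ 250  223   53   46 1119] [ 0.5463 -0.2453  0.07  ]
    [ 0.5435 -0.2468  0.075 ] 0.0024546349190916954
wrist [170.7033 276.1092] [ 149  253   45   47 1611] [ 0.5785 -0.372   0.07  ]
    [ 0.579  -0.3741  0.0671] 0.0010068646538099722
wrist [304.1169 350.7216] [ 281  337   48   29 1257] [ 0.6741 -0.2146  0.07  ]
    [ 0.6735 -0.216   0.0697] 0.0015438211327972915
```

View pics/w3.png

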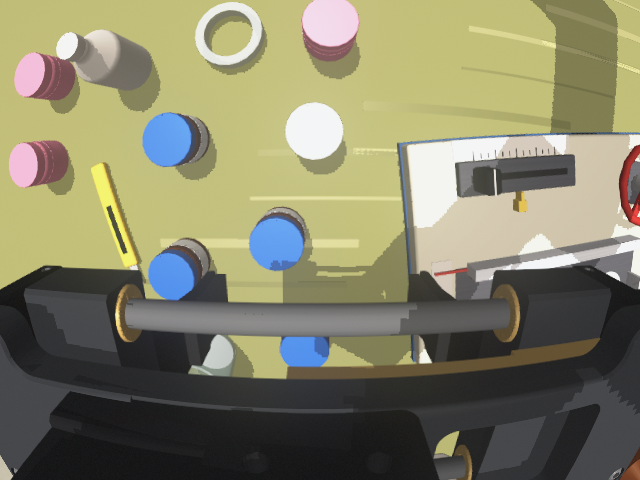

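```bash
python3 - <<'E'
from h import *
T=np.load('w3.npy')
for n,uv in dict(C=(277,243),D=(168.5,139.5),B=(174.5,275)).items(): print(n,onz('wrist',uv,.072,T))
print('beaker scene base',onz('scene',(293,408),0),'rim',onz('scene',(291,380),.11),'top rim',onz('top',(412.5,183),.11))
print('bottle base',onz('wrist',(127,68),.03,T),onz('scene',(154,322),.01), 'top',onz('top',(447,299),.15))
from plan import *
c=(.5445,-.244)
go(.5445,-.244,.16,7.34,-1)
E
```

```text
C [ 0.5371 -0.2423  0.072 ]
D [ 0.4204 -0.3606  0.072 ]
B [ 0.5762 -0.3659  0.072 ]
beaker scene base [ 0.7258 -0.364   0.    ] rim [ 0.715  -0.3504  0.11  ] top rim [ 0.7102 -0.3492  0.11  ]
bottle base [ 0.3223 -0.4364  0.03  ] [ 0.3163 -0.4578  0.01  ] top [ 0.312  -0.4379  0.15  ]
10 x [-0.149, -0.146, 0.467, 0, 0, 0.115, -1.0]
--
10 x [-0.208, -0.012, 0.466, 0, 0, 0.114, -1.0]
--
```

```bash
python3 - <<'E'
import json
json.dump(dict(p=[.5,-.2,.3],psi=89.9),open('cmd.json','w'))
from plan import *
x,y=.5375,-.2435
go(x,y,.16,7.34,-1)
call([(x,y,.0385,7.34,-1,4),(x,y,.0385,7.34,.2,6)])
call([(x,y,.0385,7.34,.2,4),(x,y,.18,7.34,.2,6)])
E
```

```text
10 x [-0.125, -0.145, 0.467, 0, 0, 0.115, -1.0]
--
10 x [-0.19, -0.025, 0.466, 0, 0, 0.114, -1.0]
--
4 x [0, 0, 0.81, 0, 0, 0, -1.0]
6 x [0, 0, 0.81, 0, 0, 0, 0.2]
--
4 x [0, 0, 0, 0, 0, 0, 0.2]
6 x [0, 0, -0.943, 0, 0, 0, 0.2]
--
```

{"op": "carry_out", "data": {"deltas": [[[-0.125,-0.145,0.467,0,0,0.115,-1],[-0.125,-0.145,0.467,0,0,0.115,-1],[-0.125,-0.145,0.467,0,0,0.115,-1],[-0.125,-0.145,0.467,0,0,0.115,-1],[-0.125,-0.145,0.467,0,0,0.115,-1],[-0.125,-0.145,0.467,0,0,0.115,-1],[-0.125,-0.145,0.467,0,0,0.115,-1],[-0.125,-0.145,0.467,0,0,0.115,-1],[-0.125,-0.145,0.467,0,0,0.115,-1],[-0.125,-0.145,0.467,0,0,0.115,-1]]]}}

```text
time_s: 9.52
position: [0.5188, -0.2217, 0.2295]
tcp_rot: [[-0.75, 0.661, 0.0], [0.661, 0.75, -0.0], [-0.0, -0.0, -1.0]]
force: [-0.4, -0.2, 0.2]
opening: 0.999
grasp_force: 0.0
```

{"op": "carry_out", "data": {"deltas": [[[-0.19,-0.025,0.466,0,0,0.114,-1],[-0.19,-0.025,0.466,0,0,0.114,-1],[-0.19,-0.025,0.466,0,0,0.114,-1],[-0.19,-0.025,0.466,0,0,0.114,-1],[-0.19,-0.025,0.466,0,0,0.114,-1],[-0.19,-0.025,0.466,0,0,0.114,-1],[-0.19,-0.025,0.466,0,0,0.114,-1],[-0.19,-0.025,0.466,0,0,0.114,-1],[-0.19,-0.025,0.466,0,0,0.114,-1],[-0.19,-0.025,0.466,0,0,0.114,-1]]]}}

```text
time_s: 10.35
position: [0.5376, -0.2434, 0.1597]
tcp_rot: [[-0.132, 0.991, 0.0], [0.991, 0.132, -0.0], [-0.0, 0.0, -1.0]]
force: [-0.0, -0.1, -0.3]
opening: 1.001
grasp_force: 0.0
```

```bash
python3 - <<'E'
from h import *
T=wpose();im=capture('wrist');cv2.imwrite('pics/w4.png',im[:,:,::-1]);print(T)
_,B=blobs(im,(105,150,30),(130,255,255),150)
for c,s in B: print(c,s,onz('wrist',(s[0]+s[2]/2,s[1]+s[3]/2),.072,T))
_,C=blobs(capture('scene'),*BLUE,100)
for c,s in C: print('scene',c,s[4],onz('scene',c,.0635))
E
```

```text
[[-0.1317  0.9913  0.0001  0.5376]
 [ 0.9913  0.1317 -0.0001 -0.2434]
 [-0.0002  0.0001 -1.      0.1597]
 [ 0.      0.      0.      1.    ]]
[498.5521 228.7824] [ 466  190   67   77 3961] [ 0.6716 -0.2131  0.072 ]
[328.965  249.2409] [ 294  207   68   78 3574] [ 0.5455 -0.2432  0.072 ]
scene [273.3769 309.621 ] 467 [ 0.5364 -0.2449  0.0635]
scene [203.1909 311.4129] 482 [ 0.4163 -0.3659  0.0635]
scene [321.1632 335.6641] 527 [ 0.6705 -0.2156  0.0635]
scene [242.6997 355.5417] 576 [ 0.5765 -0.3741  0.0635]
scene [452.3681 389.934 ] 288 [ 0.9665 -0.1147  0.0635]
```

View pics/w4.png

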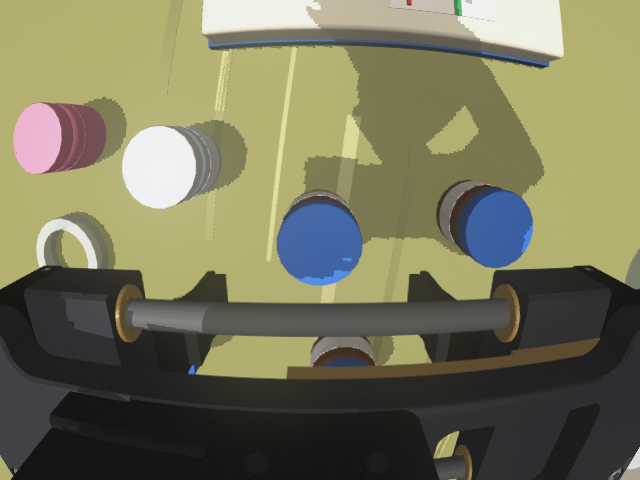

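Overhead check: cap C is centred at (319,242) between the fingers (finger columns 215 and 420). It is the blue cap on an amber jar, so I descend and grip.

{"op": "carry_out", "data": {"deltas": [[[0,0,0.81,0,0,0,-1],[0,0,0.81,0,0,0,-1],[0,0,0.81,0,0,0,-1],[0,0,0.81,0,0,0,-1],[0,0,0.81,0,0,0,0.2],[0,0,0.81,0,0,0,0.2],[0,0,0.81,0,0,0,0.2],[0,0,0.81,0,0,0,0.2],[0,0,0.81,0,0,0,0.2],[0,0,0.81,0,0,0,0.2]]]}}

```text
time_s: 11.28
position: [0.5392, -0.2444, 0.0408]
tcp_rot: [[-0.13, 0.991, 0.004], [0.991, 0.13, -0.003], [-0.003, 0.004, -1.0]]
force: [0.4, 0.3, 7.3]
opening: 0.708
grasp_force: 30.0
```

{"op": "carry_out", "data": {"deltas": [[[0,0,0,0,0,0,0.2],[0,0,0,0,0,0,0.2],[0,0,0,0,0,0,0.2],[0,0,0,0,0,0,0.2],[0,0,-0.943,0,0,0,0.2],[0,0,-0.943,0,0,0,0.2],[0,0,-0.943,0,0,0,0.2],[0,0,-0.943,0,0,0,0.2],[0,0,-0.943,0,0,0,0.2],[0,0,-0.943,0,0,0,0.2]]]}}

```text
time_s: 12.12
position: [0.5375, -0.2433, 0.1805]
tcp_rot: [[-0.13, 0.991, 0.002], [0.991, 0.13, -0.001], [-0.001, 0.001, -1.0]]
force: [-0.4, 0.7, -2.7]
opening: 0.705
grasp_force: 30.0
```

```bash
python3 - <<'E'
from h import *
from plan import *
x,y,_=S(.083,.105,0)
print(x,y,load())
go(x,y,.22,7.34,.2)
call([(x,y,.105,7.34,.2,5),(x,y,.0895,7.34,.2,4,1),(x,y,.0895,7.34,.2,1)])
call([(x,y,.0895,7.34,-1,6),(x,y,.2,7.34,-1,4)])
E
```

```text
0.6158053656168069 0.24274341196432225 {'p': [0.5375724234118433, -0.2434759471068319, 0.17999999999999997], 'psi': 7.460000000000008}
10 x [0.787, 0.234, -0.067, 0, 0, 0, 0.2]
--
10 x [0.786, 0.235, -0.066, 0, 0, 0, 0.2]
--
10 x [0.787, 0.234, -0.067, 0, 0, 0, 0.2]
--
10 x [0.786, 0.235, -0.067, 0, 0, 0, 0.2]
--
5 x [0, 0, 0.767, 0, 0, 0, 0.2]
1 x [0, 0, 0.793, 0, 0, 0, 0.2]
1 x [0, 0, 0.819, 0, 0, 0, 0.2]
1 x [0, 0, 0.844, 0, 0, 0, 0.2]
2 x [0, 0, 0.87, 0, 0, 0, 0.2]
--
6 x [0, 0, 0, 0, 0, 0, -1.0]
4 x [0, 0, -0.736, 0, 0, 0, -1.0]
--
```

{"op": "carry_out", "data": {"deltas": [[[0.787,0.234,-0.067,0,0,0,0.2],[0.787,0.234,-0.067,0,0,0,0.2],[0.787,0.234,-0.067,0,0,0,0.2],[0.787,0.234,-0.067,0,0,0,0.2],[0.787,0.234,-0.067,0,0,0,0.2],[0.787,0.234,-0.067,0,0,0,0.2],[0.787,0.234,-0.067,0,0,0,0.2],[0.787,0.234,-0.067,0,0,0,0.2],[0.787,0.234,-0.067,0,0,0,0.2],[0.787,0.234,-0.067,0,0,0,0.2]]]}}

```text
time_s: 12.95
position: [0.5568, -0.1229, 0.1893]
tcp_rot: [[-0.128, 0.992, -0.0], [0.992, 0.128, 0.0], [0.0, -0.0, -1.0]]
force: [0.5, 0.2, -3.0]
opening: 0.705
grasp_force: 30.0
```

{"op": "carry_out", "data": {"deltas": [[[0.786,0.235,-0.066,0,0,0,0.2],[0.786,0.235,-0.066,0,0,0,0.2],[0.786,0.235,-0.066,0,0,0,0.2],[0.786,0.235,-0.066,0,0,0,0.2],[0.786,0.235,-0.066,0,0,0,0.2],[0.786,0.235,-0.066,0,0,0,0.2],[0.786,0.235,-0.066,0,0,0,0.2],[0.786,0.235,-0.066,0,0,0,0.2],[0.786,0.235,-0.066,0,0,0,0.2],[0.786,0.235,-0.066,0,0,0,0.2]]]}}

```text
time_s: 13.78
position: [0.5766, -0.0014, 0.1994]
tcp_rot: [[-0.128, 0.992, -0.0], [0.992, 0.128, -0.0], [-0.0, -0.0, -1.0]]
force: [-0.2, -0.4, -2.3]
opening: 0.712
grasp_force: 30.0
```

{"op": "carry_out", "data": {"deltas": [[[0.787,0.234,-0.067,0,0,0,0.2],[0.787,0.234,-0.067,0,0,0,0.2],[0.787,0.234,-0.067,0,0,0,0.2],[0.787,0.234,-0.067,0,0,0,0.2],[0.787,0.234,-0.067,0,0,0,0.2],[0.787,0.234,-0.067,0,0,0,0.2],[0.787,0.234,-0.067,0,0,0,0.2],[0.787,0.234,-0.067,0,0,0,0.2],[0.787,0.234,-0.067,0,0,0,0.2],[0.787,0.234,-0.067,0,0,0,0.2]]]}}

```text
time_s: 14.62
position: [0.5961, 0.1202, 0.2094]
tcp_rot: [[-0.128, 0.992, -0.0], [0.992, 0.128, -0.0], [-0.0, -0.0, -1.0]]
force: [-1.0, -0.1, -3.0]
opening: 0.706
grasp_force: 30.0
```

{"op": "carry_out", "data": {"deltas": [[[0.786,0.235,-0.067,0,0,0,0.2],[0.786,0.235,-0.067,0,0,0,0.2],[0.786,0.235,-0.067,0,0,0,0.2],[0.786,0.235,-0.067,0,0,0,0.2],[0.786,0.235,-0.067,0,0,0,0.2],[0.786,0.235,-0.067,0,0,0,0.2],[0.786,0.235,-0.067,0,0,0,0.2],[0.786,0.235,-0.067,0,0,0,0.2],[0.786,0.235,-0.067,0,0,0,0.2],[0.786,0.235,-0.067,0,0,0,0.2]]]}}

```text
time_s: 15.45
position: [0.6158, 0.2417, 0.2196]
tcp_rot: [[-0.129, 0.992, -0.0], [0.992, 0.129, -0.0], [-0.0, -0.0, -1.0]]
force: [-0.0, -0.0, -2.6]
opening: 0.709
grasp_force: 30.0
```

```bash
python3 - <<'E'
from h import *
T=wpose();im=capture('wrist');cv2.imwrite('pics/w5.png',im[:,:,::-1]);np.save('w5.npy',T);print(T[:3,3],sh(T[:3,3]))
E
```

```text
[0.6158 0.2417 0.2196] [0.0829 0.104  0.2196]
```

View pics/w5.png

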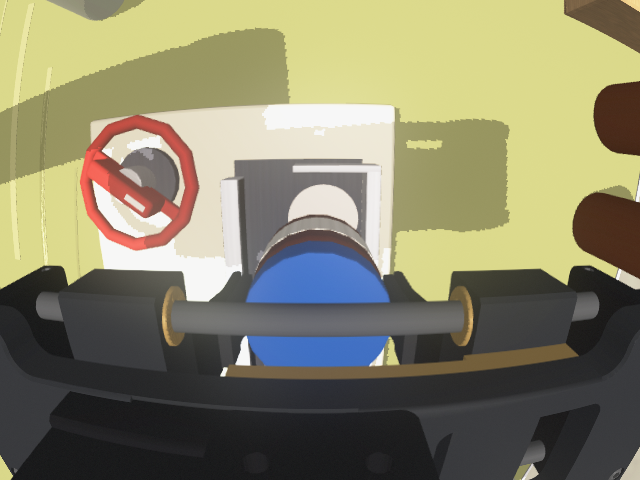

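```bash
python3 - <<'E'
from h import *
T=np.load('w5.npy')
for n,uv,z in [('disc',(322.5,205),.05),('fence inner top',(366,220),.082),('fence outer top',(380,220),.082),('jaw top L',(222,200),.08),('jaw top R face',(244,200),.08),('shaker rear',(395,160),.05)]: print(n,sh(onz('wrist',uv,z,T)))
E
```

```text
disc [0.0879 0.1185 0.05  ]
fence inner top [0.1235 0.1114 0.082 ]
fence outer top [0.1352 0.1115 0.082 ]
jaw top L [0.0036 0.1283 0.08  ]
jaw top R face [0.0225 0.128  0.08  ]
shaker rear [0.1529 0.1601 0.05  ]
```

```bash
python3 - <<'E'
s=open('h.py').read().replace("O=np.array([.5469,.128,0])","O=np.array([.5499,.1284,0])");open('h.py','w').write(s)
import json
json.dump(dict(p=[.6158,.2427,.2],psi=7.46),open('cmd.json','w'))
E
```

{"op": "carry_out", "data": {"deltas": [[[0,0,0.76,0,0,0,0.2],[0,0,0.76,0,0,0,0.2],[0,0,0.76,0,0,0,0.2],[0,0,0.76,0,0,0,0.2],[0,0,0.76,0,0,0,0.2],[0,0,0.79,0,0,0,0.2],[0,0,0.815,0,0,0,0.2],[0,0,0.84,0,0,0,0.2],[0,0,0.863,0,0,0,0.2],[0,0,0.863,0,0,0,0.2]]]}}

```text
time_s: 16.33
position: [0.6166, 0.243, 0.091]
tcp_rot: [[-0.13, 0.991, 0.002], [0.992, 0.13, 0.001], [0.0, 0.002, -1.0]]
force: [0.2, 0.2, -2.0]
opening: 0.707
grasp_force: 30.0
```

{"op": "carry_out", "data": {"deltas": [[[0,0,0,0,0,0,-1],[0,0,0,0,0,0,-1],[0,0,0,0,0,0,-1],[0,0,0,0,0,0,-1],[0,0,0,0,0,0,-1],[0,0,0,0,0,0,-1],[0,0,-0.2,0,0,0,-1],[0,0,-0.73,0,0,0,-1],[0,0,-0.73,0,0,0,-1],[0,0,-0.73,0,0,0,-1]]]}}

```text
time_s: 17.17
position: [0.6211, 0.2441, 0.2086]
tcp_rot: [[-0.13, 0.991, 0.016], [0.991, 0.13, 0.004], [0.001, 0.017, -1.0]]
force: [0.4, 0.4, 0.8]
opening: 1.0
grasp_force: 0.0
```

```bash
cat > jars.py <<'E'
from h import *
b=capture('scene');_,C=blobs(b,*BLUE,60)
for c,s in C: print('scene',c,s[4],'bench',onz('scene',c,.0635)[:2],'chan',sh(onz('scene',c,.1135))[:2])
E
python3 jars.py; python3 - <<'E'
from plan import *
json.dump(dict(p=[.6158,.2427,.200],psi=7.46),open('cmd.json','w'))
go(.671,-.2135,.2,7.34,-1)
E
```

```text
scene [420.8488 207.4475] 324 bench [0.5896 0.2889] chan [0.0778 0.1058]
scene [203.1909 311.4129] 482 bench [ 0.4163 -0.3659] chan [-0.1644 -0.4887]
scene [321.1871 335.6238] 529 bench [ 0.6705 -0.2154] chan [ 0.0927 -0.3781]
scene [242.7036 355.565 ] 577 bench [ 0.5766 -0.3741] chan [-0.0148 -0.5158]
scene [452.3681 389.934 ] 288 bench [ 0.9665 -0.1147] chan [ 0.3832 -0.3192]
10 x [-0.766, -0.007, 0, 0, 0, 0, -1.0]
--
10 x [-0.766, -0.008, 0, 0, 0, 0, -1.0]
--
10 x [-0.766, -0.007, 0, 0, 0, 0, -1.0]
--
10 x [-0.765, -0.008, 0, 0, 0, 0, -1.0]
--
```

{"op": "carry_out", "data": {"deltas": [[[-0.766,-0.007,0,0,0,0,-1],[-0.766,-0.007,0,0,0,0,-1],[-0.766,-0.007,0,0,0,0,-1],[-0.766,-0.007,0,0,0,0,-1],[-0.766,-0.007,0,0,0,0,-1],[-0.766,-0.007,0,0,0,0,-1],[-0.766,-0.007,0,0,0,0,-1],[-0.766,-0.007,0,0,0,0,-1],[-0.766,-0.007,0,0,0,0,-1],[-0.766,-0.007,0,0,0,0,-1]]]}}

```text
time_s: 18.05
position: [0.6294, 0.1298, 0.1995]
tcp_rot: [[-0.132, 0.991, -0.0], [0.991, 0.132, 0.0], [0.0, -0.0, -1.0]]
force: [-0.0, 0.8, 0.2]
opening: 0.998
grasp_force: 0.0
```

{"op": "carry_out", "data": {"deltas": [[[-0.766,-0.008,0,0,0,0,-1],[-0.766,-0.008,0,0,0,0,-1],[-0.766,-0.008,0,0,0,0,-1],[-0.766,-0.008,0,0,0,0,-1],[-0.766,-0.008,0,0,0,0,-1],[-0.766,-0.008,0,0,0,0,-1],[-0.766,-0.008,0,0,0,0,-1],[-0.766,-0.008,0,0,0,0,-1],[-0.766,-0.008,0,0,0,0,-1],[-0.766,-0.008,0,0,0,0,-1]]]}}

```text
time_s: 18.88
position: [0.6433, 0.0157, 0.1996]
tcp_rot: [[-0.132, 0.991, -0.0], [0.991, 0.132, 0.0], [0.0, -0.0, -1.0]]
force: [0.8, -0.5, 0.0]
opening: 0.996
grasp_force: 0.0
```

{"op": "carry_out", "data": {"deltas": [[[-0.766,-0.007,0,0,0,0,-1],[-0.766,-0.007,0,0,0,0,-1],[-0.766,-0.007,0,0,0,0,-1],[-0.766,-0.007,0,0,0,0,-1],[-0.766,-0.007,0,0,0,0,-1],[-0.766,-0.007,0,0,0,0,-1],[-0.766,-0.007,0,0,0,0,-1],[-0.766,-0.007,0,0,0,0,-1],[-0.766,-0.007,0,0,0,0,-1],[-0.766,-0.007,0,0,0,0,-1]]]}}

```text
time_s: 19.72
position: [0.6573, -0.0983, 0.1997]
tcp_rot: [[-0.132, 0.991, -0.0], [0.991, 0.132, 0.0], [0.0, -0.0, -1.0]]
force: [0.7, 0.6, 0.6]
opening: 1.001
grasp_force: 0.0
```

{"op": "carry_out", "data": {"deltas": [[[-0.765,-0.008,0,0,0,0,-1],[-0.765,-0.008,0,0,0,0,-1],[-0.765,-0.008,0,0,0,0,-1],[-0.765,-0.008,0,0,0,0,-1],[-0.765,-0.008,0,0,0,0,-1],[-0.765,-0.008,0,0,0,0,-1],[-0.765,-0.008,0,0,0,0,-1],[-0.765,-0.008,0,0,0,0,-1],[-0.765,-0.008,0,0,0,0,-1],[-0.765,-0.008,0,0,0,0,-1]]]}}

```text
time_s: 20.55
position: [0.6711, -0.2122, 0.1998]
tcp_rot: [[-0.131, 0.991, -0.0], [0.991, 0.131, 0.0], [0.0, -0.0, -1.0]]
force: [-0.2, 0.8, 0.2]
opening: 0.999
grasp_force: 0.0
```

```bash
cat > wr.py <<'E'
# circle of the cap under the gripper, from its lateral and far outline
from h import *
T=wpose();im=capture('wrist')
m,B=blobs(im,(100,120,25),(132,255,255),400)
print('tcp',T[:3,3],'cols/rows; cap centre on z=.072:')
for c,s in B:
    print(s, onz('wrist',(s[0]+s[2]/2,s[1]+s[2]/2),.072,T)[:2], onz('wrist',(s[0]+s[2]/2,s[1]+s[3]-s[2]/2),.072,T)[:2])
E
python3 wr.py; python3 jars.py; cat cmd.json
```

```text
tcp [ 0.6711 -0.2122  0.1998] cols/rows; cap centre on z=.072:
[ 283  197   74   72 4149] [ 0.6739 -0.2139] [ 0.6737 -0.2123]
[188 346  48  31 880] [ 0.5892 -0.3604] [ 0.5892 -0.3405]
scene [434.2571  29.1714] 70 bench [-0.0486  1.2702] chan [-0.4033  1.1053]
scene [442.64  41.08] 75 bench [0.0453 1.1999] chan [-0.3235  1.0279]
scene [420.8746 207.419 ] 327 bench [0.5896 0.2891] chan [0.0778 0.1059]
scene [203.2215 311.4576] 483 bench [ 0.4164 -0.3659] chan [-0.1643 -0.4887]
scene [321.126  335.7176] 524 bench [ 0.6706 -0.2157] chan [ 0.0927 -0.3783]
scene [242.7396 355.5347] 576 bench [ 0.5766 -0.374 ] chan [-0.0148 -0.5157]
scene [452.3681 389.934 ] 288 bench [ 0.9665 -0.1147] chan [ 0.3832 -0.3192]
{"p": [0.6709903210852446, -0.21344535069263565, 0.2], "psi": 7.46}
```

```bash
python3 - <<'E'
from h import *
from plan import *
x,y,z=load()['p'];x+=.0015
call([(x,y,.052,7.46,-1,10)])
call([(x,y,.040,7.46,-1,2),(x,y,.040,7.46,.2,8)])
call([(x,y,.185,7.46,.2,10)])
X_,Y_,_=S(.081,.035,0);go(X_,Y_,.21,7.46,.2)
call([(X_,Y_,.108,7.46,.2,5),(X_,Y_,.0915,7.46,.2,4,1),(X_,Y_,.0915,7.46,.2,1)])
call([(X_,Y_,.0915,7.46,-1,6),(X_,Y_,.105,7.46,-1,1),(X_,Y_,.2,7.46,-1,3)])
E
```

```text
10 x [-0.001, 0.01, 0.987, 0, 0, 0, -1.0]
--
2 x [0, 0, 0.08, 0, 0, 0, -1.0]
8 x [0, 0, 0.08, 0, 0, 0, 0.2]
--
10 x [0, 0, -0.967, 0, 0, 0, 0.2]
--
10 x [0.866, 0.009, -0.056, 0, 0, 0, 0.2]
--
10 x [0.866, 0.008, -0.055, 0, 0, 0, 0.2]
--
10 x [0.866, 0.009, -0.056, 0, 0, 0, 0.2]
--
5 x [0, 0, 0.68, 0, 0, 0, 0.2]
1 x [0, 0, 0.708, 0, 0, 0, 0.2]
1 x [0, 0, 0.735, 0, 0, 0, 0.2]
1 x [0, 0, 0.763, 0, 0, 0, 0.2]
2 x [0, 0, 0.79, 0, 0, 0, 0.2]
--
6 x [0, 0, 0, 0, 0, 0, -1.0]
1 x [0, 0, -0.09, 0, 0, 0, -1.0]
3 x [0, 0, -0.723, 0, 0, 0, -1.0]
--
```

{"op": "carry_out", "data": {"deltas": [[[0,0.01,0.987,0,0,0,-1],[0,0.01,0.987,0,0,0,-1],[0,0.01,0.987,0,0,0,-1],[0,0.01,0.987,0,0,0,-1],[0,0.01,0.987,0,0,0,-1],[0,0.01,0.987,0,0,0,-1],[0,0.01,0.987,0,0,0,-1],[0,0.01,0.987,0,0,0,-1],[0,0.01,0.987,0,0,0,-1],[0,0.01,0.987,0,0,0,-1]]]}}

```text
time_s: 21.48
position: [0.6738, -0.2137, 0.0539]
tcp_rot: [[-0.13, 0.991, 0.003], [0.991, 0.13, -0.002], [-0.002, 0.003, -1.0]]
force: [0.3, -0.8, -0.0]
opening: 0.997
grasp_force: 0.0
```

{"op": "carry_out", "data": {"deltas": [[[0,0,0.08,0,0,0,-1],[0,0,0.08,0,0,0,-1],[0,0,0.08,0,0,0,0.2],[0,0,0.08,0,0,0,0.2],[0,0,0.08,0,0,0,0.2],[0,0,0.08,0,0,0,0.2],[0,0,0.08,0,0,0,0.2],[0,0,0.08,0,0,0,0.2],[0,0,0.08,0,0,0,0.2],[0,0,0.08,0,0,0,0.2]]]}}

```text
time_s: 22.32
position: [0.6729, -0.2133, 0.0397]
tcp_rot: [[-0.13, 0.992, 0.001], [0.992, 0.13, -0.0], [-0.0, 0.001, -1.0]]
force: [0.1, -0.3, -0.1]
opening: 0.701
grasp_force: 30.0
```

{"op": "carry_out", "data": {"deltas": [[[0,0,-0.967,0,0,0,0.2],[0,0,-0.967,0,0,0,0.2],[0,0,-0.967,0,0,0,0.2],[0,0,-0.967,0,0,0,0.2],[0,0,-0.967,0,0,0,0.2],[0,0,-0.967,0,0,0,0.2],[0,0,-0.967,0,0,0,0.2],[0,0,-0.967,0,0,0,0.2],[0,0,-0.967,0,0,0,0.2],[0,0,-0.967,0,0,0,0.2]]]}}

```text
time_s: 23.15
position: [0.6715, -0.2127, 0.1823]
tcp_rot: [[-0.13, 0.992, -0.004], [0.992, 0.13, 0.002], [0.002, -0.003, -1.0]]
force: [-0.2, 0.7, -3.1]
opening: 0.706
grasp_force: 30.0
```

{"op": "carry_out", "data": {"deltas": [[[0.866,0.009,-0.056,0,0,0,0.2],[0.866,0.009,-0.056,0,0,0,0.2],[0.866,0.009,-0.056,0,0,0,0.2],[0.866,0.009,-0.056,0,0,0,0.2],[0.866,0.009,-0.056,0,0,0,0.2],[0.866,0.009,-0.056,0,0,0,0.2],[0.866,0.009,-0.056,0,0,0,0.2],[0.866,0.009,-0.056,0,0,0,0.2],[0.866,0.009,-0.056,0,0,0,0.2],[0.866,0.009,-0.056,0,0,0,0.2]]]}}

```text
time_s: 23.98
position: [0.657, -0.0855, 0.1928]
tcp_rot: [[-0.128, 0.992, -0.0], [0.992, 0.128, -0.0], [-0.0, -0.0, -1.0]]
force: [0.4, -0.6, -2.9]
opening: 0.703
grasp_force: 30.0
```

{"op": "carry_out", "data": {"deltas": [[[0.866,0.008,-0.055,0,0,0,0.2],[0.866,0.008,-0.055,0,0,0,0.2],[0.866,0.008,-0.055,0,0,0,0.2],[0.866,0.008,-0.055,0,0,0,0.2],[0.866,0.008,-0.055,0,0,0,0.2],[0.866,0.008,-0.055,0,0,0,0.2],[0.866,0.008,-0.055,0,0,0,0.2],[0.866,0.008,-0.055,0,0,0,0.2],[0.866,0.008,-0.055,0,0,0,0.2],[0.866,0.008,-0.055,0,0,0,0.2]]]}}

```text
time_s: 24.82
position: [0.6415, 0.0434, 0.2011]
tcp_rot: [[-0.128, 0.992, -0.0], [0.992, 0.128, -0.0], [-0.0, -0.0, -1.0]]
force: [0.6, -0.7, -2.2]
opening: 0.705
grasp_force: 30.0
```

{"op": "carry_out", "data": {"deltas": [[[0.866,0.009,-0.056,0,0,0,0.2],[0.866,0.009,-0.056,0,0,0,0.2],[0.866,0.009,-0.056,0,0,0,0.2],[0.866,0.009,-0.056,0,0,0,0.2],[0.866,0.009,-0.056,0,0,0,0.2],[0.866,0.009,-0.056,0,0,0,0.2],[0.866,0.009,-0.056,0,0,0,0.2],[0.866,0.009,-0.056,0,0,0,0.2],[0.866,0.009,-0.056,0,0,0,0.2],[0.866,0.009,-0.056,0,0,0,0.2]]]}}

```text
time_s: 25.65
position: [0.626, 0.1724, 0.2096]
tcp_rot: [[-0.128, 0.992, -0.0], [0.992, 0.128, -0.0], [-0.0, -0.0, -1.0]]
force: [-0.8, -0.3, -2.0]
opening: 0.707
grasp_force: 30.0
```

```bash
python3 wr.py; python3 -c "
from h import *
print(sh(wpose()[:3,3]))"; python3 jars.py
```

```text
tcp [0.626  0.1724 0.2096] cols/rows; cap centre on z=.072:
[ 272   97   89   88 6178] [0.6166 0.2431] [0.6165 0.2439]
[ 247  246  142   58 5528] [0.6373 0.0923] [0.6274 0.1689]
[ 245  336  146   30 3876] [ 0.6513 -0.0153] [0.6343 0.1156]
[0.0811 0.0342 0.2096]
scene [434.2571  29.1714] 70 bench [-0.0486  1.2702] chan [-0.4033  1.1053]
scene [442.64  41.08] 75 bench [0.0453 1.1999] chan [-0.3235  1.0279]
scene [413.629  190.6774] 372 bench [0.5311 0.3324] chan [0.028  0.1537]
scene [426.2523 210.1982] 111 bench [0.6078 0.2906] chan [0.0951 0.1052]
scene [203.1992 311.4461] 482 bench [ 0.4163 -0.3659] chan [-0.1644 -0.4887]
scene [242.6997 355.5417] 576 bench [ 0.5765 -0.3741] chan [-0.0148 -0.5158]
scene [452.3681 389.934 ] 288 bench [ 0.9665 -0.1147] chan [ 0.3832 -0.3192]
```

```bash
python3 - <<'E'
from plan import *
c=load();c['p'][2]=.198;json.dump(c,open('cmd.json','w'));print(c)
go(.420,-.3625,.185,-12,-1)
E
```

```text
{'p': [0.6257677788663051, 0.17350850207957313, 0.198], 'psi': 7.46}
10 x [-0.841, -0.456, 0.022, 0, 0, 0.014, -1.0]
--
10 x [-0.878, -0.38, 0.021, 0, 0, 0.013, -1.0]
--
10 x [-0.907, -0.308, 0.022, 0, 0, 0.014, -1.0]
--
10 x [-0.929, -0.226, 0.022, 0, 0, 0.013, -1.0]
--
```

{"op": "carry_out", "data": {"deltas": [[[0,0,0.68,0,0,0,0.2],[0,0,0.68,0,0,0,0.2],[0,0,0.68,0,0,0,0.2],[0,0,0.68,0,0,0,0.2],[0,0,0.68,0,0,0,0.2],[0,0,0.71,0,0,0,0.2],[0,0,0.74,0,0,0,0.2],[0,0,0.77,0,0,0,0.2],[0,0,0.8,0,0,0,0.2],[0,0,0.8,0,0,0,0.2]]]}}

```text
time_s: 26.58
position: [0.6261, 0.1738, 0.0898]
tcp_rot: [[-0.13, 0.992, 0.001], [0.992, 0.13, 0.0], [-0.0, 0.001, -1.0]]
force: [0.1, 0.2, -2.6]
opening: 0.706
grasp_force: 30.0
```

{"op": "carry_out", "data": {"deltas": [[[0,0,0,0,0,0,-1],[0,0,0,0,0,0,-1],[0,0,0,0,0,0,-1],[0,0,0,0,0,0,-1],[0,0,0,0,0,0,-1],[0,0,0,0,0,0,-1],[0,0,-0.1,0,0,0,-1],[0,0,-0.72,0,0,0,-1],[0,0,-0.72,0,0,0,-1],[0,0,-0.72,0,0,0,-1]]]}}

```text
time_s: 27.42
position: [0.6298, 0.1743, 0.2048]
tcp_rot: [[-0.13, 0.991, 0.012], [0.991, 0.13, 0.001], [-0.0, 0.013, -1.0]]
force: [1.3, -0.0, 0.5]
opening: 0.994
grasp_force: 0.0
```

{"op": "carry_out", "data": {"deltas": [[[-0.841,-0.456,0.022,0,0,0.014,-1],[-0.841,-0.456,0.022,0,0,0.014,-1],[-0.841,-0.456,0.022,0,0,0.014,-1],[-0.841,-0.456,0.022,0,0,0.014,-1],[-0.841,-0.456,0.022,0,0,0.014,-1],[-0.841,-0.456,0.022,0,0,0.014,-1],[-0.841,-0.456,0.022,0,0,0.014,-1],[-0.841,-0.456,0.022,0,0,0.014,-1],[-0.841,-0.456,0.022,0,0,0.014,-1],[-0.841,-0.456,0.022,0,0,0.014,-1]]]}}

```text
time_s: 28.25
position: [0.5746, 0.0408, 0.1943]
tcp_rot: [[-0.044, 0.999, 0.0], [0.999, 0.044, 0.0], [0.0, 0.0, -1.0]]
force: [0.7, -0.4, 0.8]
opening: 1.002
grasp_force: 0.0
```

{"op": "carry_out", "data": {"deltas": [[[-0.878,-0.38,0.021,0,0,0.013,-1],[-0.878,-0.38,0.021,0,0,0.013,-1],[-0.878,-0.38,0.021,0,0,0.013,-1],[-0.878,-0.38,0.021,0,0,0.013,-1],[-0.878,-0.38,0.021,0,0,0.013,-1],[-0.878,-0.38,0.021,0,0,0.013,-1],[-0.878,-0.38,0.021,0,0,0.013,-1],[-0.878,-0.38,0.021,0,0,0.013,-1],[-0.878,-0.38,0.021,0,0,0.013,-1],[-0.878,-0.38,0.021,0,0,0.013,-1]]]}}

```text
time_s: 29.08
position: [0.5233, -0.0931, 0.1912]
tcp_rot: [[0.037, 0.999, 0.0], [0.999, -0.037, 0.0], [0.0, 0.0, -1.0]]
force: [-0.2, 0.7, -0.7]
opening: 0.998
grasp_force: 0.0
```

{"op": "carry_out", "data": {"deltas": [[[-0.907,-0.308,0.022,0,0,0.014,-1],[-0.907,-0.308,0.022,0,0,0.014,-1],[-0.907,-0.308,0.022,0,0,0.014,-1],[-0.907,-0.308,0.022,0,0,0.014,-1],[-0.907,-0.308,0.022,0,0,0.014,-1],[-0.907,-0.308,0.022,0,0,0.014,-1],[-0.907,-0.308,0.022,0,0,0.014,-1],[-0.907,-0.308,0.022,0,0,0.014,-1],[-0.907,-0.308,0.022,0,0,0.014,-1],[-0.907,-0.308,0.022,0,0,0.014,-1]]]}}

```text
time_s: 29.92
position: [0.4718, -0.2272, 0.1879]
tcp_rot: [[0.125, 0.992, -0.0], [0.992, -0.125, 0.0], [0.0, -0.0, -1.0]]
force: [-0.3, 0.8, 1.3]
opening: 0.998
grasp_force: 0.0
```

{"op": "carry_out", "data": {"deltas": [[[-0.929,-0.226,0.022,0,0,0.013,-1],[-0.929,-0.226,0.022,0,0,0.013,-1],[-0.929,-0.226,0.022,0,0,0.013,-1],[-0.929,-0.226,0.022,0,0,0.013,-1],[-0.929,-0.226,0.022,0,0,0.013,-1],[-0.929,-0.226,0.022,0,0,0.013,-1],[-0.929,-0.226,0.022,0,0,0.013,-1],[-0.929,-0.226,0.022,0,0,0.013,-1],[-0.929,-0.226,0.022,0,0,0.013,-1],[-0.929,-0.226,0.022,0,0,0.013,-1]]]}}

```text
time_s: 30.75
position: [0.4206, -0.361, 0.1847]
tcp_rot: [[0.205, 0.979, -0.0], [0.979, -0.205, 0.0], [0.0, -0.0, -1.0]]
force: [0.2, -0.5, 0.8]
opening: 0.998
grasp_force: 0.0
```

```bash
python3 wr.py; python3 jars.py; cat cmd.json
```

```text
tcp [ 0.4206 -0.361   0.1847] cols/rows; cap centre on z=.072:
[ 474  174   63   72 3578] [ 0.5766 -0.3671] [ 0.5759 -0.3746]
[ 279  201   78   76 4575] [ 0.4208 -0.3641] [ 0.4211 -0.3625]
scene [434.2571  29.1714] 70 bench [-0.0486  1.2702] chan [-0.4033  1.1053]
scene [442.64  41.08] 75 bench [0.0453 1.1999] chan [-0.3235  1.0279]
scene [414.2173 215.3683] 695 bench [0.5948 0.2494] chan [0.0779 0.068 ]
scene [352.4744 301.8462] 78 bench [ 0.6616 -0.0952] chan [ 0.0989 -0.264 ]
scene [203.1174 311.5577] 477 bench [ 0.4165 -0.3663] chan [-0.1643 -0.489 ]
scene [242.808  355.5536] 578 bench [ 0.5767 -0.374 ] chan [-0.0146 -0.5157]
scene [452.3833 389.9652] 287 bench [ 0.9666 -0.1147] chan [ 0.3832 -0.3192]
{"p": [0.4200763197196071, -0.3624790285239424, 0.18495], "psi": -11.98}
```

```bash
python3 - <<'E'
from h import *
from plan import *
x,y,z=load()['p'];y-=.0015
call([(x,y,.055,-11.98,-1,6),(x,y,.040,-11.98,-1,4)])
call([(x,y,.040,-11.98,.2,7),(x,y,.14,-11.98,.2,3)])
X_,Y_,_=S(.081,-.035,0);go(X_,Y_,.21,7.46,.2)
E
```

```text
6 x [-0.01, 0.002, 0.866, 0, 0, 0, -1.0]
4 x [-0.01, 0.002, 0.966, 0, 0, 0, -1.0]
--
7 x [0, 0, 0, 0, 0, 0, 0.2]
3 x [0, 0, -0.666, 0, 0, 0, 0.2]
--
10 x [0.837, 0.188, -0.117, 0, 0, -0.014, 0.2]
--
10 x [0.818, 0.261, -0.116, 0, 0, -0.013, 0.2]
--
10 x [0.793, 0.327, -0.117, 0, 0, -0.014, 0.2]
--
10 x [0.762, 0.395, -0.117, 0, 0, -0.013, 0.2]
--
```

{"op": "carry_out", "data": {"deltas": [[[-0.01,0,0.866,0,0,0,-1],[-0.01,0,0.866,0,0,0,-1],[-0.01,0,0.866,0,0,0,-1],[-0.01,0,0.866,0,0,0,-1],[-0.01,0,0.866,0,0,0,-1],[-0.01,0,0.866,0,0,0,-1],[-0.01,0,0.966,0,0,0,-1],[-0.01,0,0.966,0,0,0,-1],[-0.01,0,0.966,0,0,0,-1],[-0.01,0,0.966,0,0,0,-1]]]}}

```text
time_s: 31.68
position: [0.4208, -0.3649, 0.0421]
tcp_rot: [[0.207, 0.978, 0.003], [0.978, -0.207, -0.003], [-0.003, 0.003, -1.0]]
force: [-0.1, 0.1, -0.6]
opening: 1.002
grasp_force: 0.0
```

{"op": "carry_out", "data": {"deltas": [[[0,0,0,0,0,0,0.2],[0,0,0,0,0,0,0.2],[0,0,0,0,0,0,0.2],[0,0,0,0,0,0,0.2],[0,0,0,0,0,0,0.2],[0,0,0,0,0,0,0.2],[0,0,0,0,0,0,0.2],[0,0,-0.666,0,0,0,0.2],[0,0,-0.666,0,0,0,0.2],[0,0,-0.666,0,0,0,0.2]]]}}

```text
time_s: 32.52
position: [0.421, -0.3652, 0.1425]
tcp_rot: [[0.207, 0.978, 0.003], [0.978, -0.207, -0.003], [-0.003, 0.003, -1.0]]
force: [-0.1, -0.9, -2.3]
opening: 0.706
grasp_force: 30.0
```

{"op": "carry_out", "data": {"deltas": [[[0.837,0.188,-0.117,0,0,-0.014,0.2],[0.837,0.188,-0.117,0,0,-0.014,0.2],[0.837,0.188,-0.117,0,0,-0.014,0.2],[0.837,0.188,-0.117,0,0,-0.014,0.2],[0.837,0.188,-0.117,0,0,-0.014,0.2],[0.837,0.188,-0.117,0,0,-0.014,0.2],[0.837,0.188,-0.117,0,0,-0.014,0.2],[0.837,0.188,-0.117,0,0,-0.014,0.2],[0.837,0.188,-0.117,0,0,-0.014,0.2],[0.837,0.188,-0.117,0,0,-0.014,0.2]]]}}

```text
time_s: 33.35
position: [0.473, -0.2478, 0.1569]
tcp_rot: [[0.122, 0.992, -0.0], [0.992, -0.122, 0.0], [0.0, -0.0, -1.0]]
force: [0.0, -0.7, -1.9]
opening: 0.704
grasp_force: 30.0
```

{"op": "carry_out", "data": {"deltas": [[[0.818,0.261,-0.116,0,0,-0.013,0.2],[0.818,0.261,-0.116,0,0,-0.013,0.2],[0.818,0.261,-0.116,0,0,-0.013,0.2],[0.818,0.261,-0.116,0,0,-0.013,0.2],[0.818,0.261,-0.116,0,0,-0.013,0.2],[0.818,0.261,-0.116,0,0,-0.013,0.2],[0.818,0.261,-0.116,0,0,-0.013,0.2],[0.818,0.261,-0.116,0,0,-0.013,0.2],[0.818,0.261,-0.116,0,0,-0.013,0.2],[0.818,0.261,-0.116,0,0,-0.013,0.2]]]}}

```text
time_s: 34.18
position: [0.5267, -0.1308, 0.1744]
tcp_rot: [[0.041, 0.999, -0.0], [0.999, -0.041, 0.0], [0.0, -0.0, -1.0]]
force: [-0.7, -0.6, -2.4]
opening: 0.706
grasp_force: 30.0
```

{"op": "carry_out", "data": {"deltas": [[[0.793,0.327,-0.117,0,0,-0.014,0.2],[0.793,0.327,-0.117,0,0,-0.014,0.2],[0.793,0.327,-0.117,0,0,-0.014,0.2],[0.793,0.327,-0.117,0,0,-0.014,0.2],[0.793,0.327,-0.117,0,0,-0.014,0.2],[0.793,0.327,-0.117,0,0,-0.014,0.2],[0.793,0.327,-0.117,0,0,-0.014,0.2],[0.793,0.327,-0.117,0,0,-0.014,0.2],[0.793,0.327,-0.117,0,0,-0.014,0.2],[0.793,0.327,-0.117,0,0,-0.014,0.2]]]}}

```text
time_s: 35.02
position: [0.5804, -0.0139, 0.192]
tcp_rot: [[-0.047, 0.999, -0.0], [0.999, 0.047, -0.0], [0.0, -0.0, -1.0]]
force: [-0.8, -0.1, -2.5]
opening: 0.703
grasp_force: 30.0
```

{"op": "carry_out", "data": {"deltas": [[[0.762,0.395,-0.117,0,0,-0.013,0.2],[0.762,0.395,-0.117,0,0,-0.013,0.2],[0.762,0.395,-0.117,0,0,-0.013,0.2],[0.762,0.395,-0.117,0,0,-0.013,0.2],[0.762,0.395,-0.117,0,0,-0.013,0.2],[0.762,0.395,-0.117,0,0,-0.013,0.2],[0.762,0.395,-0.117,0,0,-0.013,0.2],[0.762,0.395,-0.117,0,0,-0.013,0.2],[0.762,0.395,-0.117,0,0,-0.013,0.2],[0.762,0.395,-0.117,0,0,-0.013,0.2]]]}}

```text
time_s: 35.85
position: [0.6341, 0.1031, 0.2096]
tcp_rot: [[-0.128, 0.992, -0.001], [0.992, 0.128, -0.0], [-0.0, -0.001, -1.0]]
force: [-0.2, 0.6, -3.5]
opening: 0.704
grasp_force: 30.0
```

```bash
cat cmd.json; python3 - <<'E'
from h import *
from plan import *
print(sh(wpose()[:3,3]))
c=load();x,y,_=c['p'];c['p'][2]=.1995;
c['psi']=c['psi'];json.dump(c,open('cmd.json','w'))
go(.577,-.369,.185,97.34,-1)
E
```

```text
{"p": [0.6347328047823505, 0.10398634378845595, 0.21000000000000005], "psi": 7.459999999999999}[ 0.0803 -0.0359  0.2096]
10 x [-0.769, -0.198, 0.024, 0, 0, -0.062, -1.0]
--
10 x [-0.637, -0.475, 0.024, 0, 0, -0.063, -1.0]
--
10 x [-0.404, -0.683, 0.025, 0, 0, -0.062, -1.0]
--
10 x [-0.114, -0.786, 0.024, 0, 0, -0.063, -1.0]
--
```

{"op": "carry_out", "data": {"deltas": [[[0,0,0.68,0,0,0,0.2],[0,0,0.68,0,0,0,0.2],[0,0,0.68,0,0,0,0.2],[0,0,0.68,0,0,0,0.2],[0,0,0.68,0,0,0,0.2],[0,0,0.71,0,0,0,0.2],[0,0,0.74,0,0,0,0.2],[0,0,0.77,0,0,0,0.2],[0,0,0.797,0,0,0,0.2],[0,0,0.797,0,0,0,0.2]]]}}

```text
time_s: 36.68
position: [0.6344, 0.1043, 0.09]
tcp_rot: [[-0.13, 0.992, 0.0], [0.992, 0.13, 0.0], [-0.0, 0.0, -1.0]]
force: [0.3, -0.1, -3.3]
opening: 0.705
grasp_force: 30.0
```

{"op": "carry_out", "data": {"deltas": [[[0,0,0,0,0,0,-1],[0,0,0,0,0,0,-1],[0,0,0,0,0,0,-1],[0,0,0,0,0,0,-1],[0,0,0,0,0,0,-1],[0,0,0,0,0,0,-1],[0,0,-0.1,0,0,0,-1],[0,0,-0.727,0,0,0,-1],[0,0,-0.727,0,0,0,-1],[0,0,-0.727,0,0,0,-1]]]}}

```text
time_s: 37.52
position: [0.6384, 0.1044, 0.206]
tcp_rot: [[-0.13, 0.991, 0.012], [0.991, 0.13, 0.0], [-0.002, 0.012, -1.0]]
force: [1.2, -0.3, 1.8]
opening: 1.002
grasp_force: 0.0
```

{"op": "carry_out", "data": {"deltas": [[[-0.769,-0.198,0.024,0,0,-0.062,-1],[-0.769,-0.198,0.024,0,0,-0.062,-1],[-0.769,-0.198,0.024,0,0,-0.062,-1],[-0.769,-0.198,0.024,0,0,-0.062,-1],[-0.769,-0.198,0.024,0,0,-0.062,-1],[-0.769,-0.198,0.024,0,0,-0.062,-1],[-0.769,-0.198,0.024,0,0,-0.062,-1],[-0.769,-0.198,0.024,0,0,-0.062,-1],[-0.769,-0.198,0.024,0,0,-0.062,-1],[-0.769,-0.198,0.024,0,0,-0.062,-1]]]}}

```text
time_s: 38.35
position: [0.62, -0.0129, 0.1955]
tcp_rot: [[-0.498, 0.867, 0.0], [0.867, 0.498, 0.0], [0.0, 0.0, -1.0]]
force: [0.4, -0.5, 0.3]
opening: 1.003
grasp_force: 0.0
```

{"op": "carry_out", "data": {"deltas": [[[-0.637,-0.475,0.024,0,0,-0.063,-1],[-0.637,-0.475,0.024,0,0,-0.063,-1],[-0.637,-0.475,0.024,0,0,-0.063,-1],[-0.637,-0.475,0.024,0,0,-0.063,-1],[-0.637,-0.475,0.024,0,0,-0.063,-1],[-0.637,-0.475,0.024,0,0,-0.063,-1],[-0.637,-0.475,0.024,0,0,-0.063,-1],[-0.637,-0.475,0.024,0,0,-0.063,-1],[-0.637,-0.475,0.024,0,0,-0.063,-1],[-0.637,-0.475,0.024,0,0,-0.063,-1]]]}}

```text
time_s: 39.18
position: [0.6057, -0.1312, 0.192]
tcp_rot: [[-0.794, 0.608, 0.0], [0.608, 0.794, 0.0], [-0.0, 0.0, -1.0]]
force: [0.0, 0.4, 1.1]
opening: 1.001
grasp_force: 0.0
```

{"op": "carry_out", "data": {"deltas": [[[-0.404,-0.683,0.025,0,0,-0.062,-1],[-0.404,-0.683,0.025,0,0,-0.062,-1],[-0.404,-0.683,0.025,0,0,-0.062,-1],[-0.404,-0.683,0.025,0,0,-0.062,-1],[-0.404,-0.683,0.025,0,0,-0.062,-1],[-0.404,-0.683,0.025,0,0,-0.062,-1],[-0.404,-0.683,0.025,0,0,-0.062,-1],[-0.404,-0.683,0.025,0,0,-0.062,-1],[-0.404,-0.683,0.025,0,0,-0.062,-1],[-0.404,-0.683,0.025,0,0,-0.062,-1]]]}}

```text
time_s: 40.02
position: [0.5915, -0.2493, 0.1883]
tcp_rot: [[-0.965, 0.261, 0.0], [0.261, 0.965, 0.0], [0.0, 0.0, -1.0]]
force: [0.8, -0.5, -0.7]
opening: 1.001
grasp_force: 0.0
```

{"op": "carry_out", "data": {"deltas": [[[-0.114,-0.786,0.024,0,0,-0.063,-1],[-0.114,-0.786,0.024,0,0,-0.063,-1],[-0.114,-0.786,0.024,0,0,-0.063,-1],[-0.114,-0.786,0.024,0,0,-0.063,-1],[-0.114,-0.786,0.024,0,0,-0.063,-1],[-0.114,-0.786,0.024,0,0,-0.063,-1],[-0.114,-0.786,0.024,0,0,-0.063,-1],[-0.114,-0.786,0.024,0,0,-0.063,-1],[-0.114,-0.786,0.024,0,0,-0.063,-1],[-0.114,-0.786,0.024,0,0,-0.063,-1]]]}}

```text
time_s: 40.85
position: [0.5772, -0.3676, 0.1848]
tcp_rot: [[-0.991, -0.131, -0.0], [-0.131, 0.991, 0.0], [0.0, 0.0, -1.0]]
force: [-0.5, -0.2, -0.4]
opening: 1.001
grasp_force: 0.0
```

```bash
python3 wr.py; python3 jars.py; cat cmd.json;python3 - <<'E'
from h import *
cv2.imwrite('pics/s6.png',capture('scene')[:,:,::-1])
E
```

```text
tcp [ 0.5772 -0.3676  0.1848] cols/rows; cap centre on z=.072:
[572 120  21 147 457] [ 0.452 -0.149] [ 0.5642 -0.1171]
[ 271  196   78   78 4677] [ 0.5776 -0.3726] [ 0.5776 -0.3726]
scene [434.2571  29.1714] 70 bench [-0.0486  1.2702] chan [-0.4033  1.1053]
scene [442.64  41.08] 75 bench [0.0453 1.1999] chan [-0.3235  1.0279]
scene [407.1647 223.6112] 1093 bench [0.5997 0.2092] chan [0.0776 0.0297]
scene [242.7435 355.5581] 577 bench [ 0.5766 -0.3741] chan [-0.0147 -0.5158]
scene [452.3681 389.934 ] 288 bench [ 0.9665 -0.1147] chan [ 0.3832 -0.3192]
{"p": [0.5770523244618551, -0.36897657351499497, 0.18495000000000003], "psi": 97.46000000000001}
```

View pics/s6.png

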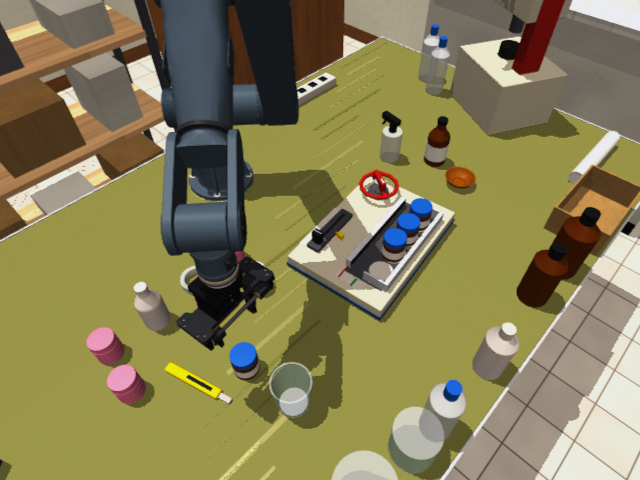

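Three jars stand upright in the channel at (395,240), (408,225) and (421,209). The fourth is still at (244,358) below the gripper, clear of the beaker at (291,385).

```bash
python3 - <<'E'
from h import *
from plan import *
x,y,z=load()['p'];y-=.0045
call([(x,y,.055,97.46,-1,6),(x,y,.040,97.46,-1,4)])
call([(x,y,.040,97.46,.2,7),(x,y,.14,97.46,.2,3)])
X_,Y_,_=S(.081,-.105,0);go(X_,Y_,.21,7.46,.2)
print(S(.081,-.105,0))
E
```

```text
6 x [0.004, -0.03, 0.866, 0, 0, 0, -1.0]
4 x [0.004, -0.03, 0.966, 0, 0, 0, -1.0]
--
7 x [0, 0, 0, 0, 0, 0, 0.2]
3 x [0, 0, -0.666, 0, 0, 0, 0.2]
--
10 x [-0.265, 0.88, -0.156, 0, 0, 0.083, 0.2]
--
10 x [0.21, 0.895, -0.155, 0, 0, 0.084, 0.2]
--
10 x [0.631, 0.668, -0.156, 0, 0, 0.083, 0.2]
--
[0.6437 0.0346 0.    ]
```

{"op": "carry_out", "data": {"deltas": [[[0.004,-0.03,0.866,0,0,0,-1],[0.004,-0.03,0.866,0,0,0,-1],[0.004,-0.03,0.866,0,0,0,-1],[0.004,-0.03,0.866,0,0,0,-1],[0.004,-0.03,0.866,0,0,0,-1],[0.004,-0.03,0.866,0,0,0,-1],[0.004,-0.03,0.966,0,0,0,-1],[0.004,-0.03,0.966,0,0,0,-1],[0.004,-0.03,0.966,0,0,0,-1],[0.004,-0.03,0.966,0,0,0,-1]]]}}

```text
time_s: 41.83
position: [0.5781, -0.3742, 0.0425]
tcp_rot: [[-0.991, -0.13, 0.003], [-0.13, 0.991, -0.003], [-0.003, -0.003, -1.0]]
force: [0.3, -0.9, -0.9]
opening: 1.0
grasp_force: 0.0
```

{"op": "carry_out", "data": {"deltas": [[[0,0,0,0,0,0,0.2],[0,0,0,0,0,0,0.2],[0,0,0,0,0,0,0.2],[0,0,0,0,0,0,0.2],[0,0,0,0,0,0,0.2],[0,0,0,0,0,0,0.2],[0,0,0,0,0,0,0.2],[0,0,-0.666,0,0,0,0.2],[0,0,-0.666,0,0,0,0.2],[0,0,-0.666,0,0,0,0.2]]]}}

```text
time_s: 42.67
position: [0.5786, -0.3747, 0.1435]
tcp_rot: [[-0.991, -0.13, 0.004], [-0.13, 0.991, -0.004], [-0.004, -0.005, -1.0]]
force: [1.7, -1.2, -1.3]
opening: 0.706
grasp_force: 30.0
```

{"op": "carry_out", "data": {"deltas": [[[-0.265,0.88,-0.156,0,0,0.083,0.2],[-0.265,0.88,-0.156,0,0,0.083,0.2],[-0.265,0.88,-0.156,0,0,0.083,0.2],[-0.265,0.88,-0.156,0,0,0.083,0.2],[-0.265,0.88,-0.156,0,0,0.083,0.2],[-0.265,0.88,-0.156,0,0,0.083,0.2],[-0.265,0.88,-0.156,0,0,0.083,0.2],[-0.265,0.88,-0.156,0,0,0.083,0.2],[-0.265,0.88,-0.156,0,0,0.083,0.2],[-0.265,0.88,-0.156,0,0,0.083,0.2]]]}}

```text
time_s: 43.5
position: [0.5987, -0.2384, 0.1626]
tcp_rot: [[-0.924, 0.382, -0.0], [0.382, 0.924, 0.0], [0.0, -0.0, -1.0]]
force: [0.6, -0.3, -1.7]
opening: 0.71
grasp_force: 30.0
```

{"op": "carry_out", "data": {"deltas": [[[0.21,0.895,-0.155,0,0,0.084,0.2],[0.21,0.895,-0.155,0,0,0.084,0.2],[0.21,0.895,-0.155,0,0,0.084,0.2],[0.21,0.895,-0.155,0,0,0.084,0.2],[0.21,0.895,-0.155,0,0,0.084,0.2],[0.21,0.895,-0.155,0,0,0.084,0.2],[0.21,0.895,-0.155,0,0,0.084,0.2],[0.21,0.895,-0.155,0,0,0.084,0.2],[0.21,0.895,-0.155,0,0,0.084,0.2],[0.21,0.895,-0.155,0,0,0.084,0.2]]]}}

```text
time_s: 44.33
position: [0.6209, -0.1021, 0.186]
tcp_rot: [[-0.606, 0.796, -0.0], [0.796, 0.606, 0.0], [0.0, -0.0, -1.0]]
force: [-0.1, -0.1, -2.7]
opening: 0.705
grasp_force: 30.0
```

{"op": "carry_out", "data": {"deltas": [[[0.631,0.668,-0.156,0,0,0.083,0.2],[0.631,0.668,-0.156,0,0,0.083,0.2],[0.631,0.668,-0.156,0,0,0.083,0.2],[0.631,0.668,-0.156,0,0,0.083,0.2],[0.631,0.668,-0.156,0,0,0.083,0.2],[0.631,0.668,-0.156,0,0,0.083,0.2],[0.631,0.668,-0.156,0,0,0.083,0.2],[0.631,0.668,-0.156,0,0,0.083,0.2],[0.631,0.668,-0.156,0,0,0.083,0.2],[0.631,0.668,-0.156,0,0,0.083,0.2]]]}}

```text
time_s: 45.17
position: [0.6432, 0.0339, 0.2094]
tcp_rot: [[-0.129, 0.992, -0.001], [0.992, 0.129, 0.0], [0.0, -0.001, -1.0]]
force: [-0.2, 1.3, -3.0]
opening: 0.708
grasp_force: 30.0
```

```bash
cat cmd.json; python3 - <<'E'
from h import *
print(sh(wpose()[:3,3]),S(-.08,.145,.113))
E
```

```text
{"p": [0.6436548077889369, 0.03467072927876311, 0.21000000000000002], "psi": 7.460000000000008}[ 0.0804 -0.1057  0.2094] [0.452 0.262 0.113]
```

{"op": "carry_out", "data": {"deltas": [[[0,0,0.68,0,0,0,0.2],[0,0,0.68,0,0,0,0.2],[0,0,0.68,0,0,0,0.2],[0,0,0.68,0,0,0,0.2],[0,0,0.68,0,0,0,0.2],[0,0,0.71,0,0,0,0.2],[0,0,0.74,0,0,0,0.2],[0,0,0.77,0,0,0,0.2],[0,0,0.797,0,0,0,0.2],[0,0,0.797,0,0,0,0.2]]]}}

```text
time_s: 46.0
position: [0.6431, 0.035, 0.0899]
tcp_rot: [[-0.13, 0.991, -0.0], [0.991, 0.13, -0.0], [0.0, -0.0, -1.0]]
force: [0.3, 0.0, -3.1]
opening: 0.704
grasp_force: 30.0
```

{"op": "carry_out", "data": {"deltas": [[[0,0,0,0,0,0,-1],[0,0,0,0,0,0,-1],[0,0,0,0,0,0,-1],[0,0,0,0,0,0,-1],[0,0,0,0,0,0,-1],[0,0,0,0,0,0,-1],[0,0,-0.1,0,0,0,-1],[0,0,-0.997,0,0,0,-1],[0,0,-0.997,0,0,0,-1],[0,0,-0.997,0,0,0,-1]]]}}

```text
time_s: 46.83
position: [0.6427, 0.035, 0.2311]
tcp_rot: [[-0.13, 0.992, -0.002], [0.992, 0.13, 0.0], [0.0, -0.002, -1.0]]
force: [1.0, 0.4, 0.3]
opening: 0.998
grasp_force: 0.0
```

```bash
python3 jars.py; python3 - <<'E'
from h import *
from plan import *
c=load();c['p'][2]=.24;json.dump(c,open('cmd.json','w'))
x,y,_=S(-.08,.145,0);go(x,y,.24,58,0)
E
```

```text
scene [434.2571  29.1714] 70 bench [-0.0486  1.2702] chan [-0.4033  1.1053]
scene [442.64  41.08] 75 bench [0.0453 1.1999] chan [-0.3235  1.0279]
scene [389.3619 244.9538] 909 bench [0.6127 0.1119] chan [ 0.078  -0.0634]
scene [332.4569 289.9052] 116 bench [ 0.6013 -0.1034] chan [ 0.0412 -0.2644]
scene [452.3681 389.934 ] 288 bench [ 0.9665 -0.1147] chan [ 0.3832 -0.3192]
10 x [0.834, -0.535, 0, 0, 0, -0.07, 0]
--
10 x [0.983, -0.129, 0, 0, 0, -0.07, 0]
--
```

{"op": "carry_out", "data": {"deltas": [[[0.834,-0.535,0,0,0,-0.07,0],[0.834,-0.535,0,0,0,-0.07,0],[0.834,-0.535,0,0,0,-0.07,0],[0.834,-0.535,0,0,0,-0.07,0],[0.834,-0.535,0,0,0,-0.07,0],[0.834,-0.535,0,0,0,-0.07,0],[0.834,-0.535,0,0,0,-0.07,0],[0.834,-0.535,0,0,0,-0.07,0],[0.834,-0.535,0,0,0,-0.07,0],[0.834,-0.535,0,0,0,-0.07,0]]]}}

```text
time_s: 47.72
position: [0.5483, 0.1476, 0.2299]
tcp_rot: [[-0.538, 0.843, 0.0], [0.843, 0.538, -0.0], [-0.0, 0.0, -1.0]]
force: [0.2, -0.6, 0.5]
opening: 0.506
grasp_force: 0.0
```

{"op": "carry_out", "data": {"deltas": [[[0.983,-0.129,0,0,0,-0.07,0],[0.983,-0.129,0,0,0,-0.07,0],[0.983,-0.129,0,0,0,-0.07,0],[0.983,-0.129,0,0,0,-0.07,0],[0.983,-0.129,0,0,0,-0.07,0],[0.983,-0.129,0,0,0,-0.07,0],[0.983,-0.129,0,0,0,-0.07,0],[0.983,-0.129,0,0,0,-0.07,0],[0.983,-0.129,0,0,0,-0.07,0],[0.983,-0.129,0,0,0,-0.07,0]]]}}

```text
time_s: 48.55
position: [0.4525, 0.2614, 0.23]
tcp_rot: [[-0.846, 0.534, 0.0], [0.534, 0.846, -0.0], [-0.0, 0.0, -1.0]]
force: [0.3, -1.3, -0.7]
opening: 0.502
grasp_force: 0.0
```

```bash
python3 - <<'E'
from h import *
T=wpose();im=capture('wrist');np.save('w7.npy',T);cv2.imwrite('pics/w7.png',im[:,:,::-1]);print(T,telemetry.read_state()['joint_positions'])
E
python3 jars.py|grep chan; cat cmd.json
```

```text
[[-0.8457  0.5336  0.0002  0.4525]
 [ 0.5336  0.8457 -0.      0.2614]
 [-0.0002  0.0001 -1.      0.23  ]
 [ 0.      0.      0.      1.    ]] [ 17.7675  21.7966  96.2151  -0.0042  61.9879 -40.0014]
scene [434.2571  29.1714] 70 bench [-0.0486  1.2702] chan [-0.4033  1.1053]
scene [442.64  41.08] 75 bench [0.0453 1.1999] chan [-0.3235  1.0279]
scene [399.5389 232.5212] 1531 bench [0.6049 0.1672] chan [ 0.0774 -0.0104]
scene [452.3681 389.934 ] 288 bench [ 0.9665 -0.1147] chan [ 0.3832 -0.3192]
{"p": [0.45197951192144153, 0.2619867390925262, 0.24], "psi": 57.860000000000014}
```

View pics/w7.png

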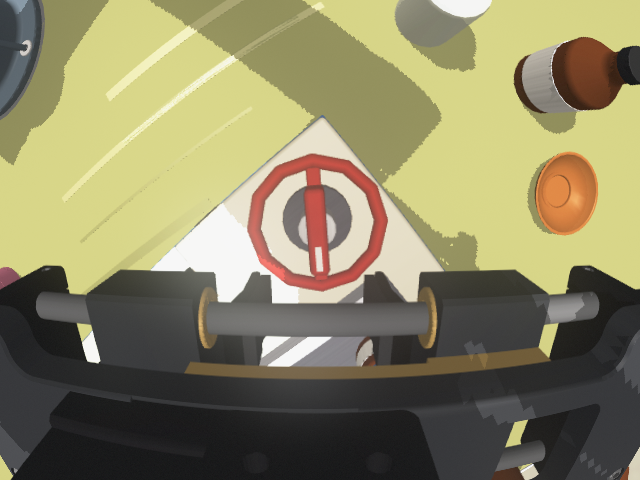

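The wheel ring spans (250..387, 153..290). The bar runs from about (313,188) to (320,278).

```bash
python3 - <<'E'
from h import *
from plan import *
T=np.load('w7.npy');im=cv2.imread('pics/w7.png')[:,:,::-1]
c=json.load(open('cmd.json'));c['p'][2]=.2305;json.dump(c,open('cmd.json','w'))
p=[onz('wrist',(250,222),.084,T),onz('wrist',(387,221),.084,T),onz('wrist',(318,153),.084,T),onz('wrist',(316,290),.084,T)]
print('ring dia',np.linalg.norm(p[1]-p[0]),np.linalg.norm(p[2]-p[3]),'centre',np.mean(p,0))
# bar edges rows: red run around col 300-330 for rows 200..265
mid=[]
m=cv2.inRange(cv2.cvtColor(im,cv2.COLOR_RGB2HSV),(0,120,90),(8,255,255))|cv2.inRange(cv2.cvtColor(im,cv2.COLOR_RGB2HSV),(172,120,90),(180,255,255))
for r in range(195,245):
    k=np.flatnonzero(m[r,295:340])+295
    if len(k): mid.append(((k[0]+k[-1])/2,r,k[-1]-k[0]+1))
print(mid[0],mid[25],mid[-1])
a=onz('wrist',mid[0][:2],.116,T);b=onz('wrist',mid[-1][:2],.116,T);d=b-a;print('bar',np.degrees(np.arctan2(d[1],d[0])),a,b)
print(onz('wrist',(313,186),.116,T),onz('wrist',(320.5,279),.116,T),np.linalg.norm(onz('wrist',(313,186),.116,T)-onz('wrist',(320.5,279),.116,T)),'mid',(onz('wrist',(313,186),.116,T)+onz('wrist',(320.5,279),.116,T))/2)
E
```

```text
ring dia 0.11713258829675681 0.12000559695838812 centre [0.4507 0.2637 0.084 ]
(np.float64(313.5), 195, np.int64(20)) (np.float64(316.0), 220, np.int64(19)) (np.float64(318.0), 244, np.int64(19))
bar -27.165651786464256 [0.4252 0.276  0.116 ] [0.4591 0.2586 0.116 ]
[0.4193 0.2793 0.116 ] [0.4844 0.245  0.116 ] 0.07369238827273066 mid [0.4518 0.2622 0.116 ]
```

```bash
python3 - <<'E'
from plan import *
x,y=.4515,.2628
call([(x,y,.105,62.8,0,10)])
call([(x,y,.094,62.8,0,2),(x,y,.094,62.8,.9,8)])
call([(x,y,.094,32.8,.9,10,1)])
E
```

```text
10 x [0.006, 0.003, 0.837, 0, 0, -0.014, 0]
--
2 x [0, 0, 0.073, 0, 0, 0, 0]
8 x [0, 0, 0.073, 0, 0, 0, 0.9]
--
1 x [0, 0, 0, 0, 0, 0.008, 0.9]
1 x [0, 0, 0, 0, 0, 0.017, 0.9]
1 x [0, 0, 0, 0, 0, 0.025, 0.9]
1 x [0, 0, 0, 0, 0, 0.033, 0.9]
1 x [0, 0, 0, 0, 0, 0.042, 0.9]
1 x [0, 0, 0, 0, 0, 0.05, 0.9]
1 x [0, 0, 0, 0, 0, 0.059, 0.9]
1 x [0, 0, 0, 0, 0, 0.067, 0.9]
1 x [0, 0, 0, 0, 0, 0.075, 0.9]
1 x [0, 0, 0, 0, 0, 0.084, 0.9]
--
```

{"op": "carry_out", "data": {"deltas": [[[0.006,0.003,0.837,0,0,-0.014,0],[0.006,0.003,0.837,0,0,-0.014,0],[0.006,0.003,0.837,0,0,-0.014,0],[0.006,0.003,0.837,0,0,-0.014,0],[0.006,0.003,0.837,0,0,-0.014,0],[0.006,0.003,0.837,0,0,-0.014,0],[0.006,0.003,0.837,0,0,-0.014,0],[0.006,0.003,0.837,0,0,-0.014,0],[0.006,0.003,0.837,0,0,-0.014,0],[0.006,0.003,0.837,0,0,-0.014,0]]]}}

```text
time_s: 49.48
position: [0.452, 0.2634, 0.1065]
tcp_rot: [[-0.89, 0.455, 0.004], [0.455, 0.89, 0.001], [-0.003, 0.003, -1.0]]
force: [-0.5, -1.5, 0.7]
opening: 0.497
grasp_force: 0.0
```

{"op": "carry_out", "data": {"deltas": [[[0,0,0.073,0,0,0,0],[0,0,0.073,0,0,0,0],[0,0,0.073,0,0,0,0.9],[0,0,0.073,0,0,0,0.9],[0,0,0.073,0,0,0,0.9],[0,0,0.073,0,0,0,0.9],[0,0,0.073,0,0,0,0.9],[0,0,0.073,0,0,0,0.9],[0,0,0.073,0,0,0,0.9],[0,0,0.073,0,0,0,0.9]]]}}

```text
time_s: 50.32
position: [0.4506, 0.2622, 0.094]
tcp_rot: [[-0.891, 0.455, -0.001], [0.455, 0.891, -0.002], [0.0, -0.002, -1.0]]
force: [-1.2, -4.6, 5.7]
opening: 0.349
grasp_force: 30.0
```

{"op": "carry_out", "data": {"deltas": [[[0,0,0,0,0,0.008,0.9],[0,0,0,0,0,0.017,0.9],[0,0,0,0,0,0.025,0.9],[0,0,0,0,0,0.033,0.9],[0,0,0,0,0,0.042,0.9],[0,0,0,0,0,0.05,0.9],[0,0,0,0,0,0.059,0.9],[0,0,0,0,0,0.067,0.9],[0,0,0,0,0,0.075,0.9],[0,0,0,0,0,0.084,0.9]]]}}

```text
time_s: 51.15
position: [0.4511, 0.2627, 0.094]
tcp_rot: [[-0.538, 0.843, 0.0], [0.843, 0.538, -0.001], [-0.001, -0.0, -1.0]]
force: [0.7, -2.7, 3.7]
opening: 0.349
grasp_force: 30.0
```

```bash
python3 - <<'E'
from h import *
s=telemetry.read_state();print(s['joint_positions'],s['moment'],s['force'])
E
```

```text
[ 17.9572  33.6785 103.2557  -0.0573  43.0754 -14.552 ] [-0.7519  0.1729  0.11  ] [ 0.733  -2.6991  3.6751]
```

```bash
python3 - <<'E'
from h import *
a=capture('wrist');b=capture('scene');t=capture('top')
b2=cv2.resize(b[150:310,270:470],None,fx=2.4,fy=2.4,interpolation=cv2.INTER_CUBIC)
a2=cv2.resize(a[120:360,180:450],None,fx=1.6,fy=1.6);a2=cv2.copyMakeBorder(a2[:384],0,max(0,384-a2.shape[0]),0,0,cv2.BORDER_CONSTANT)
cv2.imwrite('pics/c8.png',np.hstack([a2[:384,:300*1],b2[:384]])[:,:,::-1] if 0 else np.hstack([cv2.resize(a2,(316,281)),cv2.resize(b2,(480,384))[:281]])[:,:,::-1])
cv2.imwrite('pics/w8.png',a[:,:,::-1]);cv2.imwrite('pics/s8.png',b[:,:,::-1])
E
```

```text
(no output)
```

View pics/c8.png

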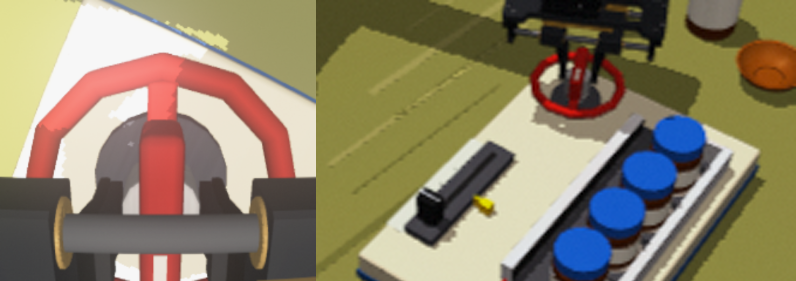

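The bar followed the gripper's turn: it is still centred between the fingers at wrist (316,..). So I continue the stroke.

{"op": "carry_out", "data": {"deltas": [[[0,0,0,0,0,0.0165,0.9],[0,0,0,0,0,0.033,0.9],[0,0,0,0,0,0.05,0.9],[0,0,0,0,0,0.0665,0.9],[0,0,0,0,0,0.083,0.9],[0,0,0,0,0,0.1,0.9],[0,0,0,0,0,0.1165,0.9],[0,0,0,0,0,0.133,0.9],[0,0,0,0,0,0.15,0.9],[0,0,0,0,0,0.1665,0.9]]]}}

```text
time_s: 52.13
position: [0.4524, 0.2628, 0.094]
tcp_rot: [[0.461, 0.888, 0.003], [0.888, -0.461, -0.0], [0.001, 0.002, -1.0]]
force: [1.4, -5.1, 2.3]
opening: 0.351
grasp_force: 30.0
```

{"op": "carry_out", "data": {"deltas": [[[0,0,0,0,0,0.0165,0.9],[0,0,0,0,0,0.033,0.9],[0,0,0,0,0,0.05,0.9],[0,0,0,0,0,0.0665,0.9],[0,0,0,0,0,0.083,0.9],[0,0,0,0,0,0.1,0.9],[0,0,0,0,0,0.1165,0.9],[0,0,0,0,0,0.133,0.9],[0,0,0,0,0,0.15,0.9],[0,0,0,0,0,0.15,0.9]]]}}

```text
time_s: 52.97
position: [0.4531, 0.2618, 0.094]
tcp_rot: [[0.989, 0.151, 0.004], [0.151, -0.989, -0.002], [0.003, 0.002, -1.0]]
force: [2.9, -9.9, 2.0]
opening: 0.351
grasp_force: 30.0
```

```bash
cat > ang.py <<'E'
from h import *
import sys
T=wpose();a=capture('wrist');cv2.imwrite(f'pics/{sys.argv[1]}.png',a[:,:,::-1]);s=telemetry.read_state()
t=capture('top');cv2.imwrite(f'pics/t_{sys.argv[1]}.png',t[:,:,::-1])
b=capture('scene');cv2.imwrite(f'pics/s_{sys.argv[1]}.png',b[:,:,::-1])
print('tcp',T[:3,3],'psi',np.degrees(np.arctan2(T[1,1],T[0,1])),'J6',s['joint_positions'][5])
h=cv2.cvtColor(b,cv2.COLOR_RGB2HSV)[255:310,325:375]
r=cv2.inRange(h,(0,130,80),(8,255,255))|cv2.inRange(h,(172,130,80),(180,255,255))
for nm,m in(('red',r),('green',cv2.inRange(h,(50,100,60),(85,255,255)))):
    v,u=np.nonzero(m)
    if len(u): q=[sh(onz('scene',(325+i,255+j),.053)) for i,j in zip(u,v)];print(nm,len(u),np.mean(q,0),np.min(q,0)[1])
E
python3 ang.py a1
```

```text
tcp [0.4531 0.2618 0.094 ] psi -81.33462321467871 J6 99.20998505130375
red 22 [ 0.0193 -0.1608  0.053 ] -0.18255599495461922
green 11 [ 0.0449 -0.1769  0.053 ] -0.18750821504204626
```

{"op": "carry_out", "data": {"deltas": [[[0,0,0,0,0,0,0],[0,0,0,0,0,0,0],[0,0,0,0,0,0,0],[0,0,-0.15,0,0,0,0],[0,0,-0.28,0,0,0,0],[0,0,-0.28,0,0,-0.016,0],[0,0,-0.28,0,0,-0.033,0],[0,0,-0.28,0,0,-0.05,0],[0,0,-0.28,0,0,-0.066,0],[0,0,-0.28,0,0,-0.083,0]]]}}

```text
time_s: 53.95
position: [0.4509, 0.2639, 0.1355]
tcp_rot: [[0.778, 0.629, 0.0], [0.629, -0.778, 0.001], [0.001, -0.001, -1.0]]
force: [-0.4, -0.8, -0.3]
opening: 0.504
grasp_force: 0.0
```

{"op": "carry_out", "data": {"deltas": [[[0,0,0,0,0,-0.019,0],[0,0,0,0,0,-0.038,0],[0,0,0,0,0,-0.057,0],[0,0,0,0,0,-0.076,0],[0,0,0,0,0,-0.095,0],[0,0,0,0,0,-0.114,0],[0,0,0,0,0,-0.133,0],[0,0,0,0,0,-0.152,0],[0,0,0,0,0,-0.171,0],[0,0,0,0,0,-0.19,0]]]}}

```text
time_s: 54.78
position: [0.4509, 0.2639, 0.1354]
tcp_rot: [[-0.299, 0.954, -0.0], [0.954, 0.299, 0.001], [0.001, 0.0, -1.0]]
force: [-0.2, 0.4, -0.2]
opening: 0.499
grasp_force: 0.0
```

{"op": "carry_out", "data": {"deltas": [[[0,0,0,0,0,-0.019,0],[0,0,0,0,0,-0.038,0],[0,0,0,0,0,-0.057,0],[0,0,0,0,0,-0.076,0],[0,0,0,0,0,-0.095,0],[0,0,0,0,0,-0.114,0],[0,0,0,0,0,-0.133,0],[0,0,0,0,0,-0.152,0],[0,0,0,0,0,-0.171,0],[0,0,0,0,0,-0.19,0]]]}}

```text
time_s: 55.62
position: [0.4509, 0.2639, 0.1354]
tcp_rot: [[-0.997, 0.073, -0.0], [0.073, 0.997, 0.001], [0.0, 0.001, -1.0]]
force: [-1.3, -0.3, -0.0]
opening: 0.497
grasp_force: 0.0
```

```bash
python3 ang.py a2; python3 - <<'E'
from h import *
T=wpose();im=cv2.imread('pics/a2.png')[:,:,::-1]
h=cv2.cvtColor(im,cv2.COLOR_RGB2HSV);m=cv2.inRange(h,(0,110,80),(8,255,255))|cv2.inRange(h,(172,110,80),(180,255,255))
for r in range(150,305,8):
    k=np.flatnonzero(m[r,240:400])+240
    sp=np.split(k,np.flatnonzero(np.diff(k)>3)+1) if len(k) else []
    print(r,[(int(q[0]),int(q[-1])) for q in sp])
E
```

```text
tcp [0.4509 0.2639 0.1354] psi 85.78948653172039 J6 -68.02594823655325
red 22 [ 0.0193 -0.1608  0.053 ] -0.18255599495461922
green 11 [ 0.0449 -0.1769  0.053 ] -0.18750821504204626
150 []
158 []
166 [(285, 345)]
174 [(269, 358)]
182 [(255, 369)]
190 [(243, 279), (287, 307), (349, 382)]
198 [(240, 263), (289, 309), (361, 391)]
206 [(240, 254), (291, 311), (372, 394)]
214 [(240, 249), (291, 312), (378, 398)]
222 [(240, 244), (286, 316), (382, 399)]
230 [(287, 295), (307, 318), (385, 399)]
238 [(289, 297), (309, 319), (389, 399)]
246 [(291, 299), (310, 321), (392, 399)]
254 [(293, 300), (312, 323), (391, 399)]
262 [(295, 302), (314, 324), (391, 399)]
270 [(296, 326), (389, 399)]
278 [(298, 328), (388, 399)]
286 [(240, 243), (300, 329), (390, 399)]
294 [(302, 331), (397, 399)]
302 [(304, 332)]
```

{"op": "carry_out", "data": {"deltas": [[[-0.009,-0.008,0,0,0,-0.018,0],[-0.009,-0.008,0,0,0,-0.037,0],[-0.009,-0.008,0.14,0,0,-0.037,0],[-0.009,-0.008,0.28,0,0,-0.037,0],[-0.009,-0.008,0.28,0,0,-0.037,0],[-0.009,-0.008,0.28,0,0,-0.037,0.9],[-0.009,-0.008,0.28,0,0,-0.037,0.9],[-0.009,-0.008,0.28,0,0,-0.037,0.9],[-0.009,-0.008,0.28,0,0,-0.037,0.9],[-0.009,-0.008,0.28,0,0,-0.037,0.9]]]}}

```text
time_s: 56.6
position: [0.4531, 0.2618, 0.0945]
tcp_rot: [[-0.988, -0.152, 0.002], [-0.152, 0.988, 0.0], [-0.002, -0.0, -1.0]]
force: [1.3, -1.9, 1.2]
opening: 0.353
grasp_force: 30.0
```

{"op": "carry_out", "data": {"deltas": [[[0,0,0,0,0,0.0165,0.9],[0,0,0,0,0,0.033,0.9],[0,0,0,0,0,0.05,0.9],[0,0,0,0,0,0.0665,0.9],[0,0,0,0,0,0.083,0.9],[0,0,0,0,0,0.1,0.9],[0,0,0,0,0,0.1165,0.9],[0,0,0,0,0,0.133,0.9],[0,0,0,0,0,0.15,0.9],[0,0,0,0,0,0.1665,0.9]]]}}

```text
time_s: 57.43
position: [0.4526, 0.2606, 0.0944]
tcp_rot: [[-0.623, 0.782, 0.001], [0.782, 0.623, -0.002], [-0.002, -0.001, -1.0]]
force: [0.2, -5.9, 3.0]
opening: 0.349
grasp_force: 30.0
```

{"op": "carry_out", "data": {"deltas": [[[0,0,0,0,0,0.0165,0.9],[0,0,0,0,0,0.033,0.9],[0,0,0,0,0,0.05,0.9],[0,0,0,0,0,0.0665,0.9],[0,0,0,0,0,0.083,0.9],[0,0,0,0,0,0.1,0.9],[0,0,0,0,0,0.1165,0.9],[0,0,0,0,0,0.133,0.9],[0,0,0,0,0,0.15,0.9],[0,0,0,0,0,0.1665,0.9]]]}}

```text
time_s: 58.27
position: [0.4514, 0.2604, 0.0944]
tcp_rot: [[0.365, 0.931, -0.002], [0.931, -0.365, -0.003], [-0.003, -0.001, -1.0]]
force: [-1.4, -5.4, 5.3]
opening: 0.348
grasp_force: 30.0
```

{"op": "carry_out", "data": {"deltas": [[[0,0,0,0,0,0.0165,0.9],[0,0,0,0,0,0.033,0.9],[0,0,0,0,0,0.05,0.9],[0,0,0,0,0,0.0665,0.9],[0,0,0,0,0,0.083,0.9],[0,0,0,0,0,0.1,0.9],[0,0,0,0,0,0.1165,0.9],[0,0,0,0,0,0.133,0.9],[0,0,0,0,0,0.15,0.9],[0,0,0,0,0,0.15,0.9]]]}}

```text
time_s: 59.1
position: [0.4506, 0.2612, 0.0944]
tcp_rot: [[0.968, 0.253, -0.003], [0.253, -0.968, -0.001], [-0.003, 0.0, -1.0]]
force: [-1.7, -3.1, 4.5]
opening: 0.346
grasp_force: 30.0
```

```bash
python3 ang.py a3
```

```text
tcp [0.4506 0.2612 0.0944] psi -75.36419415501912 J6 93.00947010117066
red 21 [ 0.0387 -0.1626  0.053 ] -0.18383261116161168
green 13 [ 0.0446 -0.1773  0.053 ] -0.1890301829730681
```

{"op": "carry_out", "data": {"deltas": [[[0,0,0,0,0,0,0],[0,0,0,0,0,0,0],[0,0,0,0,0,0,0],[0,0,-0.15,0,0,0,0],[0,0,-0.28,0,0,0,0],[0,0,-0.28,0,0,-0.016,0],[0,0,-0.28,0,0,-0.033,0],[0,0,-0.28,0,0,-0.05,0],[0,0,-0.28,0,0,-0.066,0],[0,0,-0.28,0,0,-0.083,0]]]}}

```text
time_s: 60.08
position: [0.4528, 0.2621, 0.1358]
tcp_rot: [[0.707, 0.707, 0.001], [0.707, -0.707, 0.001], [0.001, 0.0, -1.0]]
force: [0.2, -0.7, 1.1]
opening: 0.498
grasp_force: 0.0
```

{"op": "carry_out", "data": {"deltas": [[[0,0,0,0,0,-0.019,0],[0,0,0,0,0,-0.038,0],[0,0,0,0,0,-0.057,0],[0,0,0,0,0,-0.076,0],[0,0,0,0,0,-0.095,0],[0,0,0,0,0,-0.114,0],[0,0,0,0,0,-0.133,0],[0,0,0,0,0,-0.152,0],[0,0,0,0,0,-0.171,0],[0,0,0,0,0,-0.19,0]]]}}

```text
time_s: 60.92
position: [0.4528, 0.2621, 0.1357]
tcp_rot: [[-0.398, 0.917, 0.001], [0.917, 0.398, 0.001], [0.0, 0.001, -1.0]]
force: [-0.0, 0.3, 0.5]
opening: 0.499
grasp_force: 0.0
```

{"op": "carry_out", "data": {"deltas": [[[0,0,0,0,0,-0.019,0],[0,0,0,0,0,-0.038,0],[0,0,0,0,0,-0.057,0],[0,0,0,0,0,-0.076,0],[0,0,0,0,0,-0.095,0],[0,0,0,0,0,-0.114,0],[0,0,0,0,0,-0.133,0],[0,0,0,0,0,-0.152,0],[0,0,0,0,0,-0.171,0],[0,0,0,0,0,-0.19,0]]]}}

```text
time_s: 61.75
position: [0.4527, 0.2621, 0.1357]
tcp_rot: [[-0.999, -0.032, 0.001], [-0.032, 0.999, 0.001], [-0.001, 0.001, -1.0]]
force: [-0.8, -0.1, -1.0]
opening: 0.498
grasp_force: 0.0
```

{"op": "carry_out", "data": {"deltas": [[[0,0,0,0,0,-0.018,0],[0,0,0,0,0,-0.037,0],[0,0,0.14,0,0,-0.037,0],[0,0,0.28,0,0,-0.037,0],[0,0,0.28,0,0,-0.037,0],[0,0,0.28,0,0,-0.037,0.9],[0,0,0.28,0,0,-0.037,0.9],[0,0,0.28,0,0,-0.037,0.9],[0,0,0.28,0,0,-0.037,0.9],[0,0,0.28,0,0,-0.037,0.9]]]}}

```text
time_s: 62.58
position: [0.4533, 0.2619, 0.0946]
tcp_rot: [[-0.967, -0.256, 0.002], [-0.256, 0.967, 0.0], [-0.002, -0.0, -1.0]]
force: [0.9, -0.4, 0.7]
opening: 0.345
grasp_force: 30.0
```

{"op": "carry_out", "data": {"deltas": [[[0,0,0,0,0,0.0165,0.9],[0,0,0,0,0,0.033,0.9],[0,0,0,0,0,0.05,0.9],[0,0,0,0,0,0.0665,0.9],[0,0,0,0,0,0.083,0.9],[0,0,0,0,0,0.1,0.9],[0,0,0,0,0,0.1165,0.9],[0,0,0,0,0,0.133,0.9],[0,0,0,0,0,0.15,0.9],[0,0,0,0,0,0.1665,0.9]]]}}

```text
time_s: 63.42
position: [0.4529, 0.2605, 0.0945]
tcp_rot: [[-0.704, 0.71, 0.001], [0.71, 0.704, -0.002], [-0.003, -0.001, -1.0]]
force: [0.5, -5.8, 2.6]
opening: 0.347
grasp_force: 30.0
```

```bash
python3 ang.py a4
```

```text
tcp [0.4529 0.2605 0.0945] psi 44.72939246241831 J6 -26.60305846748111
red 24 [ 0.0454 -0.1614  0.053 ] -0.18598623858036387
```

{"op": "carry_out", "data": {"deltas": [[[0,0,0,0,0,0.012,0.9],[0,0,0,0,0,0.024,0.9],[0,0,0,0,0,0.036,0.9],[0,0,0,0,0,0.048,0.9],[0,0,0,0,0,0.062,0.9],[0,0,0,0,0,0.062,0.9],[0,0,0,0,0,0.062,0.9],[0,0,0,0,0,0.062,0],[0,0,0,0,0,0.062,0],[0,0,0,0,0,0.062,0]]]}}

```text
time_s: 64.4
position: [0.4526, 0.2621, 0.094]
tcp_rot: [[-0.384, 0.923, 0.001], [0.923, 0.384, 0.001], [0.0, 0.001, -1.0]]
force: [0.6, -0.3, -0.5]
opening: 0.468
grasp_force: 0.0
```

{"op": "carry_out", "data": {"deltas": [[[0,0,0,0,0,0,0],[0,0,-0.3,0,0,0,0],[0,0,-0.9,0,0,0,0],[0,0,-0.9,0,0,0,0],[0,0,-0.9,0,0,0,0],[0,0,-0.9,0,0,0,0],[0,0,-0.9,0,0,0,0],[0,0,-0.9,0,0,0,0],[0,0,-0.9,0,0,0,0],[0,0,-0.9,0,0,0,0]]]}}

```text
time_s: 65.23
position: [0.4512, 0.2614, 0.2267]
tcp_rot: [[-0.384, 0.923, -0.004], [0.923, 0.384, -0.001], [0.0, -0.004, -1.0]]
force: [-0.4, -0.3, 0.2]
opening: 0.502
grasp_force: 0.0
```

```bash
python3 ang.py a5; python3 - <<'E'
from h import *
b=cv2.imread('pics/s_a5.png');t=cv2.imread('pics/t_a5.png')
A=cv2.resize(b[190:300,320:450],None,fx=3.6,fy=3.6,interpolation=cv2.INTER_CUBIC);B=cv2.resize(t[185:245,260:345],None,fx=4,fy=4,interpolation=cv2.INTER_CUBIC)
B=cv2.copyMakeBorder(B,0,A.shape[0]-B.shape[0],0,0,cv2.BORDER_CONSTANT);cv2.imwrite('pics/c9.png',np.hstack([A,B])[:,:800]);print(np.hstack([A,B]).shape)
E
```

```text
tcp [0.4512 0.2614 0.2267] psi 22.588420240081575 J6 -4.796779012245788
red 21 [ 0.0478 -0.1609  0.053 ] -0.1844642535879493
green 5 [ 0.044  -0.1805  0.053 ] -0.18750821504204626
(396, 808, 3)
```

View pics/c9.png

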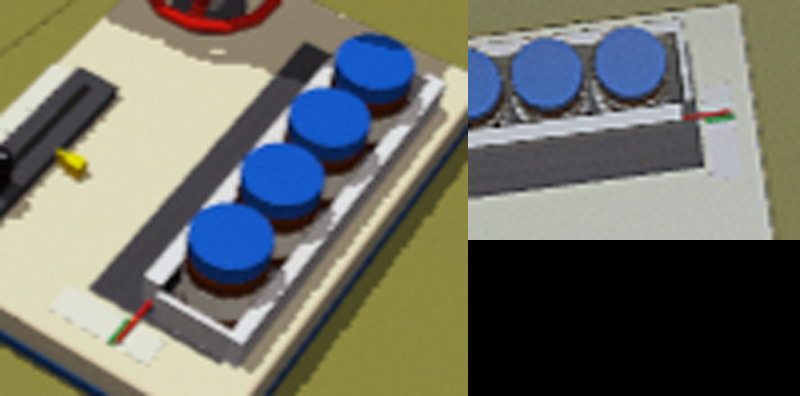

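The red pointer lies over the green band (scene crop (130,322)) and the four jars stand upright between jaw and fence. I check the pointer more closely from above on the way to the fader.

```bash
python3 - <<'E'
from h import *
from plan import *
b=cv2.imread('pics/scene0.png')[:,:,::-1]
h=cv2.cvtColor(b,cv2.COLOR_RGB2HSV)[255:310,325:375]
r=cv2.inRange(h,(0,130,80),(8,255,255))|cv2.inRange(h,(172,130,80),(180,255,255))
v,u=np.nonzero(r);print(len(u),np.mean([sh(onz('scene',(325+i,255+j),.053)) for i,j in zip(u,v)],0))
T=wpose();json.dump(dict(p=(T[:3,3]+[.0005,-.0005,0.0015]).tolist(),psi=22.6),open('cmd.json','w'))
x,y,_=S(-.02,-.15,0);go(x,y,.24,97.34,-1)
E
```

```text
18 [ 0.0039 -0.1647  0.053 ]
10 x [-0.665, -0.044, -0.024, 0, 0, -0.069, -1.0]
--
10 x [-0.586, -0.32, -0.025, 0, 0, -0.069, -1.0]
--
10 x [-0.397, -0.535, -0.024, 0, 0, -0.07, -1.0]
--
```

{"op": "carry_out", "data": {"deltas": [[[-0.665,-0.044,-0.024,0,0,-0.069,-1],[-0.665,-0.044,-0.024,0,0,-0.069,-1],[-0.665,-0.044,-0.024,0,0,-0.069,-1],[-0.665,-0.044,-0.024,0,0,-0.069,-1],[-0.665,-0.044,-0.024,0,0,-0.069,-1],[-0.665,-0.044,-0.024,0,0,-0.069,-1],[-0.665,-0.044,-0.024,0,0,-0.069,-1],[-0.665,-0.044,-0.024,0,0,-0.069,-1],[-0.665,-0.044,-0.024,0,0,-0.069,-1],[-0.665,-0.044,-0.024,0,0,-0.069,-1]]]}}

```text
time_s: 66.22
position: [0.4843, 0.1678, 0.2322]
tcp_rot: [[-0.737, 0.676, -0.0], [0.676, 0.737, 0.0], [0.0, -0.0, -1.0]]
force: [-0.3, 0.5, 0.2]
opening: 0.992
grasp_force: 0.0
```

{"op": "carry_out", "data": {"deltas": [[[-0.586,-0.32,-0.025,0,0,-0.069,-1],[-0.586,-0.32,-0.025,0,0,-0.069,-1],[-0.586,-0.32,-0.025,0,0,-0.069,-1],[-0.586,-0.32,-0.025,0,0,-0.069,-1],[-0.586,-0.32,-0.025,0,0,-0.069,-1],[-0.586,-0.32,-0.025,0,0,-0.069,-1],[-0.586,-0.32,-0.025,0,0,-0.069,-1],[-0.586,-0.32,-0.025,0,0,-0.069,-1],[-0.586,-0.32,-0.025,0,0,-0.069,-1],[-0.586,-0.32,-0.025,0,0,-0.069,-1]]]}}

```text
time_s: 67.05
position: [0.5166, 0.073, 0.236]
tcp_rot: [[-0.953, 0.304, -0.0], [0.304, 0.953, 0.0], [0.0, -0.0, -1.0]]
force: [1.1, -0.1, -0.4]
opening: 1.004
grasp_force: 0.0
```

{"op": "carry_out", "data": {"deltas": [[[-0.397,-0.535,-0.024,0,0,-0.07,-1],[-0.397,-0.535,-0.024,0,0,-0.07,-1],[-0.397,-0.535,-0.024,0,0,-0.07,-1],[-0.397,-0.535,-0.024,0,0,-0.07,-1],[-0.397,-0.535,-0.024,0,0,-0.07,-1],[-0.397,-0.535,-0.024,0,0,-0.07,-1],[-0.397,-0.535,-0.024,0,0,-0.07,-1],[-0.397,-0.535,-0.024,0,0,-0.07,-1],[-0.397,-0.535,-0.024,0,0,-0.07,-1],[-0.397,-0.535,-0.024,0,0,-0.07,-1]]]}}

```text
time_s: 67.88
position: [0.5489, -0.0215, 0.2396]
tcp_rot: [[-0.991, -0.131, -0.0], [-0.131, 0.991, 0.0], [0.0, 0.0, -1.0]]
force: [1.1, -0.6, -0.3]
opening: 1.001
grasp_force: 0.0
```

```bash
python3 - <<'E'
from h import *
from plan import *
T=wpose();im=capture('wrist');np.save('w10.npy',T);cv2.imwrite('pics/w10.png',im[:,:,::-1]);print(T[:3,3],sh(T[:3,3]),load())
u=proj('wrist',S(.054,-.175,.05),T);f=proj('wrist',S(-.105,-.13,.1045),T);m=proj('wrist',S(-.072,-.072,.06),T);print(u,f,m)
h=cv2.cvtColor(im,cv2.COLOR_RGB2HSV)
for nm,lo,hi,z,g in [('red',(0,130,60),(8,255,255),.056,u),('green',(50,90,50),(85,255,255),.051,u),('mark',(20,120,90),(34,255,255),.062,m)]:
    x0,y0=int(g[0])-40,int(g[1])-40;mk=cv2.inRange(h[y0:y0+80,x0:x0+80],lo,hi);n,l,st,c=cv2.connectedComponentsWithStats(mk)
    for i in range(1,n):
        if st[i,4]>8: print(nm,c[i]+[x0,y0],st[i],sh(onz('wrist',c[i]+[x0,y0],z,T)))
x0,y0=int(f[0])-25,int(f[1])-30;c=im[y0:y0+60,x0:x0+50].min(2)
rows=[(x0+12+int(c[j,12:38].argmax()),y0+j) for j in range(20,42) if np.median(c[j,12:38])<90 and c[j,12:38].max()>110]
print(len(rows),sh(onz('wrist',np.mean(rows,0),.1045,T)) if rows else None)
E
```

```text
[ 0.5489 -0.0215  0.2396] [-0.0201 -0.1486  0.2396] {'p': [0.5492389054749205, -0.022895766029026515, 0.2400077064093721], 'psi': 97.48}
(np.float64(290.5767810328144), np.float64(287.4435857220011)) (np.float64(340.4853097562215), np.float64(123.97958820667401)) (np.float64(399.40897524610125), np.float64(163.79218446084462))
red [301.3093 286.701 ] [29 39 42  3 97] [ 0.0507 -0.1638  0.056 ]
green [288.4835 281.5824] [27 33 24  4 91] [ 0.0472 -0.1769  0.051 ]
mark [399.2775 167.8062] [ 34  30  13  25 227] [-0.0684 -0.0725  0.062 ]
22 [-0.1054 -0.1303  0.1045]
```

```bash
python3 - <<'E'
import cv2
im=cv2.imread('pics/w10.png');cv2.imwrite('pics/w10c.png',cv2.resize(im[260:310,255:335],None,fx=8,fy=8,interpolation=cv2.INTER_NEAREST))
E
```

```text
(no output)
```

View pics/w10c.png

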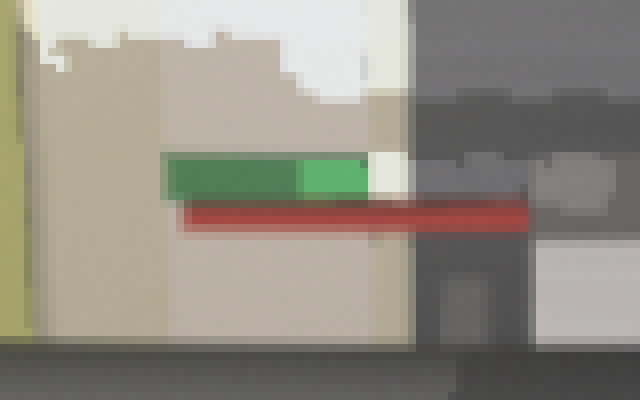

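The pointer looks offset towards +x from the band, partly from parallax. I look again with the camera straight above it.

{"op": "carry_out", "data": {"deltas": [[[-0.93,-0.14,0,0,0,0,-1],[-0.93,-0.14,0,0,0,0,-1],[-0.93,-0.14,0,0,0,0,-1],[-0.93,-0.14,0,0,0,0,-1],[-0.93,-0.14,0,0,0,0,-1],[-0.93,-0.14,0,0,0,0,-1],[-0.93,-0.14,0,0,0,0,-1],[-0.93,-0.14,0,0,0,0,-1],[-0.93,-0.14,0,0,0,0,-1],[-0.93,-0.14,0,0,0,0,-1]]]}}

```text
time_s: 68.77
position: [0.6893, -0.0248, 0.2401]
tcp_rot: [[-0.992, -0.13, -0.0], [-0.13, 0.992, 0.0], [0.0, 0.0, -1.0]]
force: [0.4, -0.3, 0.3]
opening: 1.0
grasp_force: 0.0
```

```bash
python3 - <<'E'
from h import *
T=wpose();im=capture('wrist');np.save('w11.npy',T);cv2.imwrite('pics/w11.png',im[:,:,::-1]);print(sh(T[:3,3]),sh((T@camera_info('wrist')['T_tool_cam'])[:3,3]))
u=proj('wrist',S(.05,-.172,.05),T);print(u)
x0,y0=int(u[0])-40,int(u[1])-25
h=cv2.cvtColor(im,cv2.COLOR_RGB2HSV)[y0:y0+50,x0:x0+80]
r=cv2.inRange(h,(0,130,60),(8,255,255));g=cv2.inRange(h,(50,90,50),(85,255,255))
for i in range(8,72,4): 
    a=np.flatnonzero(r[:,i]);b=np.flatnonzero(g[:,i]);print(i+x0,(a+y0).tolist(),(b+y0).tolist())
def sx(uv,z): return sh(onz('wrist',uv,z,T))
for row in range(int(u[1])-12,int(u[1])+12,4): print(row,sx((u[0],row),.05)[0],sx((u[0],row),.056)[0])
E
```

```text
[ 0.1187 -0.1698  0.2401] [ 0.0499 -0.1695  0.4015]
(np.float64(314.4648773921337), np.float64(143.99048487381103))
282 [] []
286 [] []
290 [] []
294 [] []
298 [145, 146] [139, 140, 141, 142, 143]
302 [145, 146] [139, 140, 141, 142, 143]
306 [145, 146] [139, 140, 141, 142, 143]
310 [145, 146] [139, 140, 141, 142, 143]
314 [145, 146] [139, 140, 141, 142, 143]
318 [145, 146] [139, 140, 141, 142, 143]
322 [145, 146] [139, 140, 141, 142, 143]
326 [145, 146, 147] []
330 [145, 146, 147] []
334 [145, 146, 147] []
338 [145, 146, 147] []
342 [145, 146, 147] []
131 0.0377095252308879 0.03791693000883676
135 0.04149574919880335 0.04163852011583742
139 0.04528003364898525 0.045358203814218165
143 0.04906325632550579 0.04907684386426023
147 0.05284629398786146 0.05279530205847662
151 0.05663002322394958 0.056514440020710835
```

Seen from straight above, the pointer (rows 144–147) is just past the band (rows 138.5–144.8). That is about 3.8 mm too far, so the jaw didn't start quite at 0. I go back and turn the wheel about 35° the other way.

```bash
python3 - <<'E'
from plan import *
json.dump(dict(p=[.6890,-.0255,.2405],psi=97.48),open('cmd.json','w'))
go(.4527,.262,.2,22.6,0)
call([(.4527,.262,.105,22.6,0,6),(.4527,.262,.0945,22.6,0,4)])
E
```

```text
10 x [0.437, 0.702, 0.09, 0, 0, 0.069, 0]
--
10 x [0.692, 0.453, 0.09, 0, 0, 0.07, 0]
--
10 x [0.819, 0.115, 0.09, 0, 0, 0.069, 0]
--
6 x [0, 0, 0.633, 0, 0, 0, 0]
4 x [0, 0, 0.703, 0, 0, 0, 0]
--
```

{"op": "carry_out", "data": {"deltas": [[[0.437,0.702,0.09,0,0,0.069,0],[0.437,0.702,0.09,0,0,0.069,0],[0.437,0.702,0.09,0,0,0.069,0],[0.437,0.702,0.09,0,0,0.069,0],[0.437,0.702,0.09,0,0,0.069,0],[0.437,0.702,0.09,0,0,0.069,0],[0.437,0.702,0.09,0,0,0.069,0],[0.437,0.702,0.09,0,0,0.069,0],[0.437,0.702,0.09,0,0,0.069,0],[0.437,0.702,0.09,0,0,0.069,0]]]}}

```text
time_s: 69.65
position: [0.6121, 0.0701, 0.226]
tcp_rot: [[-0.954, 0.299, 0.0], [0.299, 0.954, -0.0], [-0.0, -0.0, -1.0]]
force: [0.5, 1.2, -1.1]
opening: 0.502
grasp_force: 0.0
```

{"op": "carry_out", "data": {"deltas": [[[0.692,0.453,0.09,0,0,0.07,0],[0.692,0.453,0.09,0,0,0.07,0],[0.692,0.453,0.09,0,0,0.07,0],[0.692,0.453,0.09,0,0,0.07,0],[0.692,0.453,0.09,0,0,0.07,0],[0.692,0.453,0.09,0,0,0.07,0],[0.692,0.453,0.09,0,0,0.07,0],[0.692,0.453,0.09,0,0,0.07,0],[0.692,0.453,0.09,0,0,0.07,0],[0.692,0.453,0.09,0,0,0.07,0]]]}}

```text
time_s: 70.48
position: [0.5334, 0.166, 0.2125]
tcp_rot: [[-0.736, 0.677, 0.0], [0.677, 0.736, -0.0], [-0.0, 0.0, -1.0]]
force: [-1.1, -0.3, -0.6]
opening: 0.5
grasp_force: 0.0
```

{"op": "carry_out", "data": {"deltas": [[[0.819,0.115,0.09,0,0,0.069,0],[0.819,0.115,0.09,0,0,0.069,0],[0.819,0.115,0.09,0,0,0.069,0],[0.819,0.115,0.09,0,0,0.069,0],[0.819,0.115,0.09,0,0,0.069,0],[0.819,0.115,0.09,0,0,0.069,0],[0.819,0.115,0.09,0,0,0.069,0],[0.819,0.115,0.09,0,0,0.069,0],[0.819,0.115,0.09,0,0,0.069,0],[0.819,0.115,0.09,0,0,0.069,0]]]}}

```text
time_s: 71.32
position: [0.4547, 0.2619, 0.1991]
tcp_rot: [[-0.383, 0.924, 0.0], [0.924, 0.383, 0.0], [-0.0, 0.0, -1.0]]
force: [0.3, -0.4, -0.0]
opening: 0.498
grasp_force: 0.0
```

```bash
python3 ang.py a6
```

```text
tcp [0.4547 0.2619 0.1991] psi 22.530201543446893 J6 -4.79116705325475
red 20 [ 0.0479 -0.161   0.053 ] -0.1844642535879493
green 5 [ 0.044  -0.1805  0.053 ] -0.18750821504204626
```

{"op": "carry_out", "data": {"deltas": [[[0.005,-0.012,0.2,0,0,0,0],[0.005,-0.012,0.4,0,0,0,0],[0.005,-0.012,0.6,0,0,0,0],[0.005,-0.012,0.69,0,0,0,0],[0.005,-0.012,0.7,0,0,0,0],[0.005,-0.012,0.7,0,0,0,0.9],[0.005,-0.012,0.7,0,0,0,0.9],[0.005,-0.012,0.7,0,0,0,0.9],[0.005,-0.012,0.7,0,0,0,0.9],[0.005,-0.012,0.7,0,0,0,0.9]]]}}

```text
time_s: 72.3
position: [0.4515, 0.2624, 0.0949]
tcp_rot: [[-0.385, 0.923, -0.0], [0.923, 0.385, -0.0], [-0.0, -0.0, -1.0]]
force: [-2.2, -1.0, 1.7]
opening: 0.349
grasp_force: 30.0
```

{"op": "carry_out", "data": {"deltas": [[[0,0,0,0,0,0,0.9],[0,0,0,0,0,-0.014,0.9],[0,0,0,0,0,-0.028,0.9],[0,0,0,0,0,-0.042,0.9],[0,0,0,0,0,-0.056,0.9],[0,0,0,0,0,-0.07,0.9],[0,0,0,0,0,-0.084,0.9],[0,0,0,0,0,-0.097,0.9],[0,0,0,0,0,-0.097,0.9],[0,0,0,0,0,-0.097,0.9]]]}}

```text
time_s: 73.13
position: [0.4511, 0.2621, 0.0949]
tcp_rot: [[-0.844, 0.536, -0.001], [0.536, 0.844, -0.001], [0.0, -0.002, -1.0]]
force: [-3.6, -2.4, 5.5]
opening: 0.349
grasp_force: 30.0
```

```bash
python3 ang.py a7
```

```text
tcp [0.4511 0.2621 0.0949] psi 57.56136338963562 J6 -39.62318067849238
red 23 [ 0.0438 -0.1623  0.053 ] -0.18491130379266313
```

```bash
python3 - <<'E'
from plan import *
from h import S
json.dump(dict(p=[.4525,.262,.225],psi=57.5),open('cmd.json','w'))
x,y,_=S(.119,-.17,0);go(x,y,.24,97.4,-1)
E
```

```text
10 x [-0.787, -0.255, -0.033, 0, 0, -0.037, -1.0]
--
10 x [-0.707, -0.429, -0.034, 0, 0, -0.037, -1.0]
--
10 x [-0.59, -0.581, -0.033, 0, 0, -0.037, -1.0]
--
```

{"op": "carry_out", "data": {"deltas": [[[0,0,0,0,0,0,0],[0,0,0,0,0,0,0],[0,0,0,0,0,0,0],[0,0,-0.15,0,0,0,0],[0,0,-0.4,0,0,0,0],[0,0,-0.867,0,0,0,0],[0,0,-0.867,0,0,0,0],[0,0,-0.867,0,0,0,0],[0,0,-0.867,0,0,0,0],[0,0,-0.867,0,0,0,0]]]}}

```text
time_s: 74.12
position: [0.4517, 0.2627, 0.2237]
tcp_rot: [[-0.844, 0.537, -0.0], [0.537, 0.844, 0.0], [0.0, 0.0, -1.0]]
force: [-0.2, 0.3, 0.2]
opening: 0.503
grasp_force: 0.0
```

{"op": "carry_out", "data": {"deltas": [[[-0.787,-0.255,-0.033,0,0,-0.037,-1],[-0.787,-0.255,-0.033,0,0,-0.037,-1],[-0.787,-0.255,-0.033,0,0,-0.037,-1],[-0.787,-0.255,-0.033,0,0,-0.037,-1],[-0.787,-0.255,-0.033,0,0,-0.037,-1],[-0.787,-0.255,-0.033,0,0,-0.037,-1],[-0.787,-0.255,-0.033,0,0,-0.037,-1],[-0.787,-0.255,-0.033,0,0,-0.037,-1],[-0.787,-0.255,-0.033,0,0,-0.037,-1],[-0.787,-0.255,-0.033,0,0,-0.037,-1]]]}}

```text
time_s: 74.95
position: [0.5302, 0.1679, 0.229]
tcp_rot: [[-0.945, 0.327, -0.0], [0.327, 0.945, 0.0], [0.0, -0.0, -1.0]]
force: [-0.8, 0.1, 0.3]
opening: 0.996
grasp_force: 0.0
```

{"op": "carry_out", "data": {"deltas": [[[-0.707,-0.429,-0.034,0,0,-0.037,-1],[-0.707,-0.429,-0.034,0,0,-0.037,-1],[-0.707,-0.429,-0.034,0,0,-0.037,-1],[-0.707,-0.429,-0.034,0,0,-0.037,-1],[-0.707,-0.429,-0.034,0,0,-0.037,-1],[-0.707,-0.429,-0.034,0,0,-0.037,-1],[-0.707,-0.429,-0.034,0,0,-0.037,-1],[-0.707,-0.429,-0.034,0,0,-0.037,-1],[-0.707,-0.429,-0.034,0,0,-0.037,-1],[-0.707,-0.429,-0.034,0,0,-0.037,-1]]]}}

```text
time_s: 75.78
position: [0.6095, 0.0723, 0.2343]
tcp_rot: [[-0.995, 0.101, -0.0], [0.101, 0.995, 0.0], [0.0, 0.0, -1.0]]
force: [0.3, 0.2, -0.2]
opening: 0.996
grasp_force: 0.0
```

{"op": "carry_out", "data": {"deltas": [[[-0.59,-0.581,-0.033,0,0,-0.037,-1],[-0.59,-0.581,-0.033,0,0,-0.037,-1],[-0.59,-0.581,-0.033,0,0,-0.037,-1],[-0.59,-0.581,-0.033,0,0,-0.037,-1],[-0.59,-0.581,-0.033,0,0,-0.037,-1],[-0.59,-0.581,-0.033,0,0,-0.037,-1],[-0.59,-0.581,-0.033,0,0,-0.037,-1],[-0.59,-0.581,-0.033,0,0,-0.037,-1],[-0.59,-0.581,-0.033,0,0,-0.037,-1],[-0.59,-0.581,-0.033,0,0,-0.037,-1]]]}}

```text
time_s: 76.62
position: [0.6888, -0.0233, 0.2394]
tcp_rot: [[-0.991, -0.131, 0.0], [-0.131, 0.991, 0.0], [-0.0, 0.0, -1.0]]
force: [-0.1, -0.5, 0.4]
opening: 0.999
grasp_force: 0.0
```

```bash
python3 - <<'E'
from h import *
from plan import *
T=wpose();im=capture('wrist');np.save('w12.npy',T);cv2.imwrite('pics/w12.png',im[:,:,::-1]);print(sh(T[:3,3]),load())
u=proj('wrist',S(.05,-.172,.05),T);print(u)
x0,y0=int(u[0])-40,int(u[1])-25
h=cv2.cvtColor(im,cv2.COLOR_RGB2HSV)[y0:y0+50,x0:x0+80]
r=cv2.inRange(h,(0,130,60),(8,255,255));g=cv2.inRange(h,(50,90,50),(85,255,255))
for i in range(8,72,5): 
    a=np.flatnonzero(r[:,i]);b=np.flatnonzero(g[:,i]);print(i+x0,(a+y0).tolist(),(b+y0).tolist())
x,y,_=S(-.105,-.1303,0);c=load()
go(x,y,.19,97.4,-1)
E
python3 jars.py
```

```text
[ 0.1183 -0.1682  0.2394] {'p': [0.6896722591140054, -0.0250375542792233, 0.24000000000000002], 'psi': 97.45999999999998}
(np.float64(312.8841152319496), np.float64(144.31961615435984))
280 [] []
285 [] []
290 [] []
295 [] [140, 144]
300 [141, 142, 143] [140]
305 [141, 142, 143] [140]
310 [141, 142, 143] [140]
315 [141, 142, 143] [140]
320 [141, 142, 143] [140]
325 [141, 142, 143] []
330 [141, 142, 143] []
335 [141, 142, 143] []
340 [141, 142, 143] []
10 x [0.746, 0.134, 0.167, 0, 0, 0, -1.0]
--
10 x [0.747, 0.134, 0.166, 0, 0, 0, -1.0]
--
scene [434.2571  29.1714] 70 bench [-0.0486  1.2702] chan [-0.4033  1.1053]
scene [442.64  41.08] 75 bench [0.0453 1.1999] chan [-0.3235  1.0279]
scene [405.5629 235.1567] 1034 bench [0.6231 0.171 ] chan [ 0.095  -0.0091]
scene [335.0826 291.4628] 121 bench [ 0.6093 -0.1023] chan [ 0.0489 -0.2643]
scene [452.3833 389.9652] 287 bench [ 0.9666 -0.1147] chan [ 0.3832 -0.3192]
```

Now the pointer (rows 141–143) sits in the middle of the band (about 139–145). On to the fader.

{"op": "carry_out", "data": {"deltas": [[[0.746,0.134,0.167,0,0,0,-1],[0.746,0.134,0.167,0,0,0,-1],[0.746,0.134,0.167,0,0,0,-1],[0.746,0.134,0.167,0,0,0,-1],[0.746,0.134,0.167,0,0,0,-1],[0.746,0.134,0.167,0,0,0,-1],[0.746,0.134,0.167,0,0,0,-1],[0.746,0.134,0.167,0,0,0,-1],[0.746,0.134,0.167,0,0,0,-1],[0.746,0.134,0.167,0,0,0,-1]]]}}

```text
time_s: 77.55
position: [0.5765, -0.0191, 0.2142]
tcp_rot: [[-0.991, -0.13, 0.001], [-0.13, 0.991, -0.0], [-0.001, -0.0, -1.0]]
force: [-0.6, -0.6, 0.0]
opening: 1.002
grasp_force: 0.0
```

{"op": "carry_out", "data": {"deltas": [[[0.747,0.134,0.166,0,0,0,-1],[0.747,0.134,0.166,0,0,0,-1],[0.747,0.134,0.166,0,0,0,-1],[0.747,0.134,0.166,0,0,0,-1],[0.747,0.134,0.166,0,0,0,-1],[0.747,0.134,0.166,0,0,0,-1],[0.747,0.134,0.166,0,0,0,-1],[0.747,0.134,0.166,0,0,0,-1],[0.747,0.134,0.166,0,0,0,-1],[0.747,0.134,0.166,0,0,0,-1]]]}}

```text
time_s: 78.38
position: [0.4628, -0.0138, 0.1892]
tcp_rot: [[-0.991, -0.13, 0.001], [-0.13, 0.991, -0.0], [-0.001, -0.0, -1.0]]
force: [-1.0, -0.7, -0.1]
opening: 1.0
grasp_force: 0.0
```

```bash
cat > fad.py <<'E'
from h import *
import sys
T=wpose();im=capture('wrist');cv2.imwrite(f'pics/{sys.argv[1]}.png',im[:,:,::-1]);np.save(sys.argv[1]+'.npy',T)
yy=float(sys.argv[2]);print('tcp',sh(T[:3,3]))
m=proj('wrist',S(-.072,-.072,.06),T);x0,y0=int(m[0])-25,int(m[1])-25
mk=cv2.inRange(cv2.cvtColor(im,cv2.COLOR_RGB2HSV)[y0:y0+50,x0:x0+50],(20,120,90),(34,255,255));n,l,st,c=cv2.connectedComponentsWithStats(mk)
for i in range(1,n):
    if st[i,4]>20: print('mark',sh(onz('wrist',c[i]+[x0,y0],.064,T)),st[i])
f=proj('wrist',S(-.105,yy,.1045),T);x0,y0=int(f[0])-25,int(f[1])-30;c=im[y0:y0+60,x0:x0+50].min(2)
rows=[(x0+12+int(c[j,12:38].argmax()),y0+j) for j in range(20,42) if np.median(c[j,12:38])<90 and c[j,12:38].max()>110]
print('line',len(rows),[sh(onz('wrist',q,.1045,T))[:2] for q in (rows[0],np.mean(rows,0),rows[-1])] if rows else f)
E
python3 fad.py f1 -.13; cat cmd.json
```

```text
tcp [-0.1046 -0.1299  0.1892]
mark [-0.0697 -0.0728  0.064 ] [ 18  13  15  29 321]
line 22 [array([-0.1124, -0.1303]), array([-0.105 , -0.1303]), array([-0.0974, -0.1303])]
{"p": [0.46239850233822455, -0.014254141970348671, 0.19005000000000002], "psi": 97.45999999999998}
```

{"op": "carry_out", "data": {"deltas": [[[0,0,0.2,0,0,0,0],[0,0,0.4,0,0,0,0],[0,0,0.6,0,0,0,0],[0,0,0.72,0,0,0,0],[0,0,0.753,0,0,0,0],[0,0,0.753,0,0,0,0.3],[0,0,0.753,0,0,0,0.8],[0,0,0.753,0,0,0,0.8],[0,0,0.753,0,0,0,0.8],[0,0,0.753,0,0,0,0.8]]]}}

```text
time_s: 79.27
position: [0.4627, -0.0138, 0.0773]
tcp_rot: [[-0.991, -0.13, 0.003], [-0.13, 0.991, -0.001], [-0.002, -0.001, -1.0]]
force: [0.5, -0.2, 0.4]
opening: 0.329
grasp_force: 0.0
```

{"op": "carry_out", "data": {"deltas": [[[0,0,0,0,0,0,0.8],[0,0,0,0,0,0,0.8],[0,0,0,0,0,0,0.8],[0,0,0,0,0,0,0.8],[0,0,0,0,0,0,0.8],[0,0,0,0,0,0,0.8],[0,0,0,0,0,0,0.8],[0,0,0,0,0,0,0.8],[0,0,0,0,0,0,0.8],[0,0,0,0,0,0,0.8]]]}}

```text
time_s: 80.1
position: [0.4624, -0.0138, 0.077]
tcp_rot: [[-0.991, -0.13, 0.002], [-0.13, 0.991, -0.001], [-0.001, -0.001, -1.0]]
force: [-1.1, 0.7, 6.2]
opening: 0.228
grasp_force: 30.0
```

```bash
python3 -c "
from h import *
print(sh(wpose()[:3,3]))"
```

```text
[-0.1049 -0.1299  0.077 ]
```

{"op": "carry_out", "data": {"deltas": [[[0,0.055,0,0,0,0,0.8],[0,0.11,0,0,0,0,0.8],[0,0.165,0,0,0,0,0.8],[0,0.22,0,0,0,0,0.8],[0,0.275,0,0,0,0,0.8],[0,0.33,0,0,0,0,0.8],[0,0.37,0,0,0,0,0.8],[0,0.384,0,0,0,0,0.8],[0,0.384,0,0,0,0,0.8],[0,0.384,0,0,0,0,0.8]]]}}

```text
time_s: 80.93
position: [0.4548, 0.0439, 0.077]
tcp_rot: [[-0.991, -0.13, 0.001], [-0.13, 0.991, 0.0], [-0.001, 0.0, -1.0]]
force: [-0.6, 1.0, 6.8]
opening: 0.228
grasp_force: 30.0
```

```bash
python3 -c "
from h import *
print(sh(wpose()[:3,3]))"
```

```text
[-0.1052 -0.0717  0.077 ]
```

{"op": "carry_out", "data": {"deltas": [[[0,-0.003,0,0,0,0,0.8],[0,-0.003,0,0,0,0,0.8],[0,-0.003,0,0,0,0,0.8],[0,-0.003,0,0,0,0,0],[0,-0.003,0,0,0,0,0],[0,-0.003,0,0,0,0,0],[0,-0.003,0,0,0,0,0],[0,-0.003,-0.1,0,0,0,0],[0,-0.003,-0.3,0,0,0,0],[0,-0.003,-0.5,0,0,0,0]]]}}

```text
time_s: 81.77
position: [0.4532, 0.0431, 0.151]
tcp_rot: [[-0.992, -0.13, -0.004], [-0.13, 0.992, 0.001], [0.004, 0.001, -1.0]]
force: [0.6, 0.6, 0.5]
opening: 0.494
grasp_force: 0.0
```

{"op": "carry_out", "data": {"deltas": [[[0,0,-0.25,0,0,0,0],[0,0,-0.5,0,0,0,0],[0,0,-0.7,0,0,0,0],[0,0,-0.7,0,0,0,0],[0,0,-0.7,0,0,0,0],[0,0,-0.7,0,0,0,0],[0,0,-0.7,0,0,0,0],[0,0,-0.7,0,0,0,0],[0,0,-0.7,0,0,0,0],[0,0,-0.7,0,0,0,0]]]}}

```text
time_s: 82.6
position: [0.454, 0.0431, 0.2552]
tcp_rot: [[-0.992, -0.13, -0.002], [-0.13, 0.992, 0.0], [0.002, 0.001, -1.0]]
force: [0.0, 0.9, 0.4]
opening: 0.502
grasp_force: 0.0
```

```bash
python3 fad.py f2 -.072; python3 jars.py; python3 - <<'E'
import cv2,numpy as np
from h import capture
im=cv2.imread('pics/f2.png');A=cv2.resize(im[190:290,250:400],(450,300),interpolation=cv2.INTER_CUBIC);b=capture('scene')[:,:,::-1];B=cv2.resize(b[165:315,285:460],(350,300),interpolation=cv2.INTER_CUBIC)
cv2.imwrite('pics/fin.png',np.hstack([A,B]))
E
```

```text
tcp [-0.106  -0.0724  0.2552]
mark [-0.0684 -0.0724  0.064 ] [ 20  19  12  20 194]
line 22 [array([-0.1138, -0.072 ]), array([-0.1046, -0.072 ]), array([-0.0953, -0.072 ])]
scene [434.2571  29.1714] 70 bench [-0.0486  1.2702] chan [-0.4033  1.1053]
scene [442.64  41.08] 75 bench [0.0453 1.1999] chan [-0.3235  1.0279]
scene [402.5984 233.9928] 1524 bench [0.6145 0.1688] chan [ 0.0866 -0.0102]
scene [452.3681 389.934 ] 288 bench [ 0.9665 -0.1147] chan [ 0.3832 -0.3192]
```

View pics/fin.png

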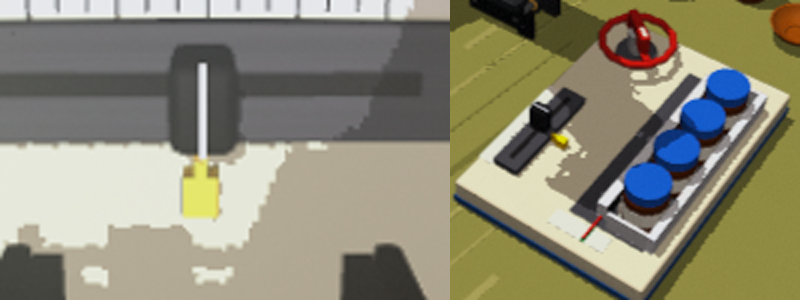

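The white line (crop x 202) lines up with the mark's tip (x 201). All four jars stand upright, the pointer is in the band, and the robot is touching nothing.

```bash
python3 -c "
from rig import job
print(job.hand_in())"
```

```text
the job is handed in; nothing more can be done
None
```

The job is handed in: I set the fader to zero, stood all four blue-capped amber jars upright in the channel, brought the jaw pointer to the middle of the green band (after overshooting by about 4 mm and turning the wheel back about 35°), then slid the fader onto the yellow mark. It took about 83 s of the 210 s allowed.

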